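Check a slide warmer at its three test discs

ROBOT

A 6-joint arm with a two-finger parallel gripper is mounted at the origin on the work surface. World frame = base frame: x ahead of the robot, y to its left, z up, the work surface at z = 0. Lengths are in m, angles in rad, forces in N, time in s.
With the tool pointing down it reaches from about 0.325 to 1 m from the base axis. Payload 5.1 kg.
Tool frame: the origin (TCP) lies at the very end of the fingers, on their centre line; the grasp point (between the pads) lies 19 mm behind it; z points along the fingers, y is the line along which they close (so a half turn about z gives the same grasp; the last joint's range is limited). The gripper opens to 85 mm and grips with 20 to 120 N. Pads are 22 mm wide; open, the fingers measure 114 mm over their backs; the gripper's body (76 mm by 85 mm) begins 54 mm behind the grasp point. The pads swing forward as they close: fully open they stand 13 mm farther back than shut.
Start: joints at [-1.344, 0.124, 1.65, -0, 1.367, -0.083], TCP at [0.198, -0.619, 0.231] pointing down, gripper open.
Joint ranges: [-2.61, 2.61], [-1.02, 2.33], [0.03, 2.71], [-1.35, 4.49], [0.32, 2.68], [-2.91, 2.91]. Speed limits (rad/s): [2.57, 2.57, 3.14, 3.14, 3.14, 3.14].

INTERFACE

Orientations are given as a unit quaternion [w, x, y, z].
In Python, from cell import * gives the robot as it stands. The module is installed in compiled form; this text tells all that it offers.
- The arm moves only by the tool jog_arm, never from a script. Its argument "targets" is a list of rows, each an object of numbers: "grip": the opening, from 0 (shut) to 1 (fully open); "x", "y", "z": the shift along the tool's x, y, z in m; "rx", "ry", "rz": the turn, a rotation vector about the tool's x, y, z in rad. A call has 1 to 8 rows; each row shifts and turns the commanded pose from where the row before left it, along the tool's axes as they then stand; what a row does not reach is not made up. A row lasts 1/12 s, in which the tool goes at most 41.7 mm and 7.16 degrees, less where a joint would pass 70% of its speed; a pose out of reach is approached as far as the arm can. A call with a gripper value outside its range is refused whole. The fingers move at their own pace and stop on an object; "newtons" is the grip in N (left out, the last holds). Time passes only in rows, so rows that do not move let the fingers close. It gives the time, the measured TCP pose, the force, the opening and the grip force at its end, in the units of the state.
- state(): the state, without advancing time (a new reading comes with each control period).
- capture(name): name is "side" or "top" or "wrist"; returns (picture, depth): 420x560x3 uint8, red, green, blue; 420x560 float32, m along the optical axis (not along the pixel's ray), 0 where there is no reading.
- get_calibration(name): a dict with "fx", "fy", "cx", "cy" (pixels), "world_from_camera" (4x4, takes a point from camera to world coordinates). Camera axes: x right, y down, z forward; pixel columns grow to the right and rows downward; lengths in m; the calibration is good to about 2 mm. A picture is of the moment at which its call begins: read the wrist's pose just before it. get_calibration takes no time and is no camera call; for the wrist camera it gives the pose at the moment of the call.
- job_done(): hands the job in; it is judged then, once.
Trained networks look in the newest picture that a camera, given by its name, has taken for a name from the list of things; names that differ only in an ending like _2 or _b are one class to them, and where a whole thing is asked for, a point or a joint stands for the part that bears it (a point fixed in the world has none). Each returns a list of dicts, best first, with "confidence" (0 to 1); they miss things now and then, are a little off and sometimes report something else, mostly with a low value. They report only what shows in the picture. A call takes as long as a camera call.
- recognise(camera, target): "rect" ([left, top, right, bottom] as shares, 0 to 1, of the picture: columns of its width, rows of its height, round what is visible of it).
The state is a dict: "clock": time; "qpos": joint angles; "qvel": joint speeds; "joint_efforts": joint torques, N m; "ee_pos": TCP position; "eef_rot": TCP orientation; "force": force on the tool from outside, world axes, zero at the start; "moment": the same for the moment, N m; "opening": finger opening in m; "gripper_force": force on a finger pad.
Only numpy, scipy, OpenCV 4.12 (cv2) and the standard library are available. Lean on these libraries where they do the work, as an engineer would, in place of code of your own. Each camera call takes 0.05 s, during which the arm holds its last target. There are 200 camera calls.

TASK

Push in the slide warmer's black mushroom stop all the way, then take the right-angled probe from its cradle and gently press its sprung foot on the middle of each of the three steel discs on the plate, smallest first, then the middle-sized, then the largest, holding each for about half a second. Lay the probe back down in its cradle as it was, then turn the stop's knob clockwise by its rib until the stop is fully up again, and let go. Leave everything else where it is.

Things in the scene. Friction and masses are not known exactly. Their poses are not given: they have to be found in the camera images.
- warmer: Slide warmer, fixed to the bench: white housing 200 (x) x 340 (y) mm with a flat top 60 mm above the bench. Origin under its centre, z up. Its black plate covers the top from y = -165 to +80 mm; its grey control end from y = +85 to +165 carries the stop at x = 0, y = +130.
- stop (a joint): How far the black mushroom stop is pushed in, m: 0 is up, 0.006 fully in. It goes straight down with about 4 N of friction and stays where it is left (no return spring), until the knob's turning lifts it.
- knob (a joint): Turn of the stop's knob in rad, clockwise seen from above positive, 0 to 1.1; a weak spring (0.02 N m per rad) turns it back to 0 when let go. A cam in it lifts a pushed-in stop: the stop can be in by at most about 0.006 - 0.0055 x turn (m), so a full turn raises it and it stays up when the knob springs back.
- knob_top (a point): Centre of the top of the rib on the mushroom's head, on the turning axis; 104 mm above the bench when the stop is up, 98 mm when in. The rib is 32 mm long (along this point's x axis, which turns with the knob), 10 mm thick (y) and 16 mm high, standing on a round head 38 mm across whose top is 16 mm below this point. z up.
- probe: Right-angled surface probe, loose, about 0.13 kg: a grey bar handle 120 mm long (x) x 18 mm thick (y) x 20 mm high (z), origin at the handle's centre. From its +x end a thin steel stem runs to x = 80 mm and bends straight down to the foot. In its cradle the origin is 80 mm above the bench; the handle is free to grip between the cradle's posts.
- foot_tip (a point): Centre of the underside of the probe's sprung brass foot (10 mm across), at x = 80, y = 0, z = -60 mm of the probe when not pressed. z axis up, as the probe's.
- foot (a joint): How far the sprung foot is pushed into the stem, m: 0 free, 0.006 fully in; spring 400 N/m (2.4 N fully in).
- cradle: Probe cradle, fixed: base plate 130 (x) x 80 (y) x 8 mm, with two white posts 8 mm thick centred at x = -47 and +47 mm. Each post has an open-topped notch 28 mm wide whose floor is 70 mm above the bench, its side walls 14 mm high and 38 mm over the outside. The probe's handle lies in both notches along the cradle's x axis, stem at +x. Origin under its centre.
- disc_small: The smallest of three round steel test discs on the warmer's plate, 16 mm across, 4 mm high, fixed; origin under its centre. Which disc lies at which place changes.
- disc_middle: The middle-sized of three round steel test discs on the warmer's plate, 24 mm across, 4 mm high, fixed; origin under its centre. Which disc lies at which place changes.
- disc_large: The largest of three round steel test discs on the warmer's plate, 36 mm across, 4 mm high, fixed; origin under its centre. Which disc lies at which place changes.
- small_mark (a point): Centre of the top of the small disc, where a small dark dot marks it; 64 mm above the bench.
- middle_mark (a point): Centre of the top of the middle disc, where a small dark dot marks it; 64 mm above the bench.
- large_mark (a point): Centre of the top of the large disc, where a small dark dot marks it; 64 mm above the bench.
- vial: Bystander, loose: a small glass vial with a cap, 32 mm across, 55 mm tall, between cradle and warmer. Origin under its centre.
- dish: Bystander, loose: a flat clear round dish, 80 mm across, 15 mm high. Origin under its centre.
- slides: Bystander, loose: a white slide carrier, 70 x 26 x 10 mm, lying on the warmer's plate. Origin under its centre.
- beaker: Bystander, loose: a glass beaker, 70 mm across, 90 mm tall, beyond the warmer. Origin under its centre.
- bottle: Bystander, loose: an amber bottle, 66 mm across, 150 mm tall, beyond the warmer. Origin under its centre.
- rack: Bystander, loose: a white test-tube rack, 90 x 210 mm, 100 mm tall with its tubes. Origin under its centre.

How it is judged:
By the outcome, as a careful person would: the job done as asked, in the order asked, and still so for the second after the job is handed in, with the robot touching nothing.
It also fails if it takes over 72 s, if anything falls off the work surface, if the arm or the gripper's body presses on something with over 40 N, if the wrist force passes 120 N, or if a joint passes its speed limit or range.

## Working session

There is one attempt and no reset: what is moved stays moved. The work goes in short steps, Python scripts to look and compute and a tool call to move; the robot and the scene stay as the last step left them, time stands still between calls to the robot, and variables do not carry over. Pictures are saved under pics/ and viewed, at most 10 in all, crops included, and the job is handed in when it is done.

Besides the shell and the picture viewer there is one more tool, called after "Call:" by a JSON object that holds its "api" and its "payload", one argument or row to a line. jog_arm: Moves the arm, as the interface text tells. Its arguments: {"type":"object","properties":{"targets":{"type":"array","items":{"type":"object","properties":{"grip":{"type":"number"},"x":{"type":"number"},"y":{"type":"number"},"z":{"type":"number"},"rx":{"type":"number"},"ry":{"type":"number"},"rz":{"type":"number"}}}},"newtons":{"type":"number"}},"required":["targets"]}

```bash
mkdir -p pics; cat > h.py <<'E'
from cell import *
import numpy as np, cv2
def snap(n,f):
    im,d=capture(n); cv2.imwrite('pics/'+f,im[:,:,::-1]); return im,d
def world(n,u,v,depth=None,z=None):
    c=get_calibration(n); T=np.array(c['world_from_camera'])
    r=np.array([(u-c['cx'])/c['fx'],(v-c['cy'])/c['fy'],1.])
    if depth is not None: return T[:3,:3]@(r*depth)+T[:3,3]
    w=T[:3,:3]@r; return T[:3,3]+w*(z-T[2,3])/w[2]
E
python3 - <<'E'
from h import *
for n in ('top','side'):
    im,d=snap(n,n+'1.png'); np.save(n+'.npy',d)
    print(n,np.round(get_calibration(n)['world_from_camera'],3).tolist())
    for t in ['warmer','knob_top','stop','probe','foot_tip','cradle','small_mark','middle_mark','large_mark','disc_small','disc_middle','disc_large','vial','slides']:
        r=recognise(n,t)
        for k in r[:2]:
            a=np.array(k['rect'])*[560,420,560,420]; u,v=(a[0]+a[2])/2,(a[1]+a[3])/2
            dd=d[int(v),int(u)]
            print(t,round(k['confidence'],2),a.round(1),world(n,u,v,dd).round(3))
print(state())
E
```

```text
top [[-0.021, -0.995, 0.094, 0.478], [-1.0, 0.021, -0.005, -0.021], [0.003, -0.094, -0.996, 0.962], [0.0, 0.0, 0.0, 1.0]]
warmer 0.7 [103.9 154.8 276.9 266.4] [0.565 0.155 0.059]
knob_top 0.62 [112.8 194.9 129.6 212.8] [0.577 0.28  0.104]
stop 0.66 [111.5 191.3 136.  213.4] [0.581 0.279 0.092]
probe 0.92 [382.9 229.4 468.6 246.8] [ 0.498 -0.309  0.094]
cradle 0.66 [392.1 216.8 463.7 260. ] [ 0.498 -0.315  0.09 ]
middle_mark 0.45 [237.2 239.8 250.3 250.9] [0.492 0.047 0.066]
large_mark 0.71 [208.3 186.5 225.  203.6] [0.595 0.101 0.065]
disc_middle 0.65 [236.2 240.9 245.3 249.9] [0.492 0.053 0.065]
disc_large 0.63 [210.6 185.9 228.4 202.4] [0.597 0.095 0.063]
disc_large 0.49 [234.6 242.8 245.3 250.5] [0.49  0.055 0.066]
vial 0.65 [110.4 192.8 133.2 214.2] [0.577 0.279 0.105]
vial 0.59 [336.2 216.6 354.  230.6] [ 0.532 -0.159  0.053]
slides 0.94 [165.  164.3 183.8 201.2] [0.621 0.185 0.07 ]
side [[-0.791, -0.407, 0.457, 0.159], [-0.612, 0.509, -0.605, 0.527], [0.013, -0.758, -0.652, 0.664], [0.0, 0.0, 0.0, 1.0]]
warmer 0.91 [106.8 196.6 329.8 379.4] [0.534 0.201 0.059]
warmer 0.72 [370.
[... 781 characters left out ...]
1.5, 'qpos': array([-1.34363170e+00,  1.23829535e-01,  1.65029659e+00, -1.19499265e-05,
        1.36750507e+00, -8.25762846e-02]), 'qvel': array([-1.05356347e-03,  3.50121002e-05,  1.53671799e-03,  2.68582619e-04,
        2.49005471e-03, -6.01024855e-04]), 'joint_efforts': array([ 5.86352380e-04, -4.23582065e+01, -3.65742517e+01, -1.96708356e-05,
        6.44790016e-04,  8.42689502e-06]), 'ee_pos': array([ 0.198109 , -0.6190619,  0.2313051]), 'eef_rot': array([-1.87969299e-05,  9.88031335e-01,  1.54253297e-01, -7.22850649e-06]), 'force': array([0.56434039, 0.94741519, 0.33472364]), 'moment': array([-0.00048567,  0.04301093,  0.04354028]), 'gripper_force': 0.0, 'opening': 0.08519565850644065}
```

```bash
python3 - <<'E'
import cv2
im=cv2.imread('pics/top1.png')[140:290,90:490]
cv2.imwrite('pics/top1c.png',cv2.resize(im,None,fx=2,fy=2,interpolation=cv2.INTER_CUBIC))
a=cv2.imread('pics/side1.png')[110:390,90:430]
cv2.imwrite('pics/side1c.png',cv2.resize(a,(720,593),interpolation=cv2.INTER_CUBIC))
E
```

```text
(no output)
```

View pics/top1c.png

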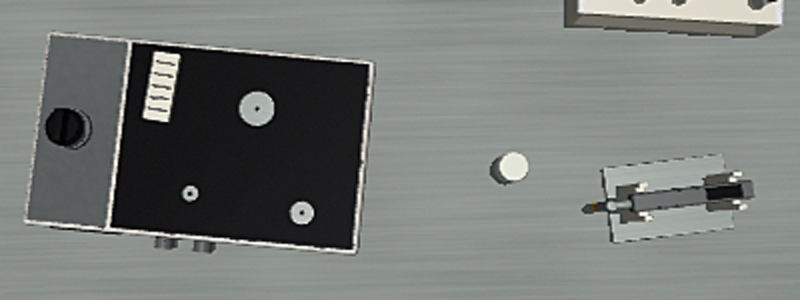

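View pics/side1c.png

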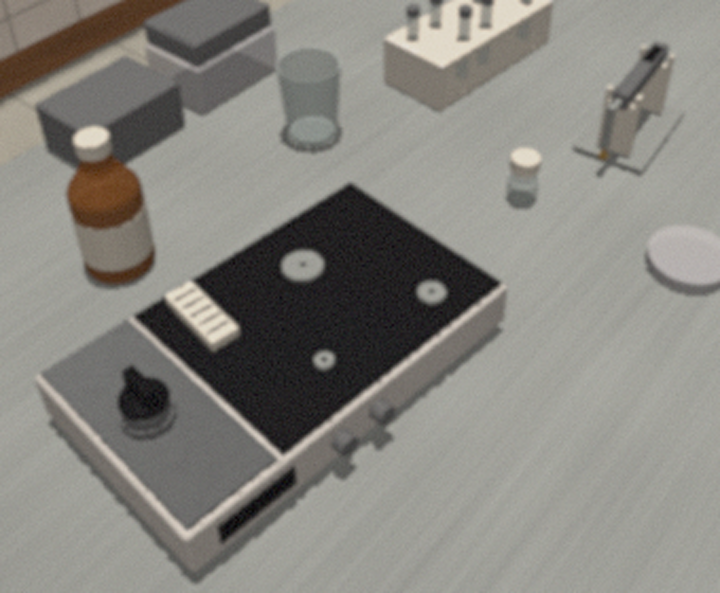

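```bash
python3 - <<'E'
from h import *
for n in('top','side'):
    im=cv2.imread(f'pics/{n}1.png'); d=np.load(n+'.npy'); g=im.max(2)
    for nm,(x0,y0,x1,y1),(X,Y) in [] or ([('L',(200,180,236,210),0),('M',(226,236,256,258),0),('S',(176,228,194,246),0)] if n=='top' else [('L',(212,222,250,248),0),('M',(280,236,308,258),0),('S',(234,270,252,290),0)]) and [(a,b,(0,0)) for a,b,_ in ([('L',(200,180,236,210),0),('M',(230,236,252,256),0),('S',(176,228,194,246),0)] if n=='top' else [('L',(212,222,250,248),0),('M',(280,236,308,258),0),('S',(234,270,252,290),0)])]:
        m=(g[y0:y1,x0:x1]>90).astype(np.uint8); k,l,s,c=cv2.connectedComponentsWithStats(m)
        i=1+s[1:,4].argmax(); u,v=c[i]+[x0,y0]
        # dimension: fill via ellipse
        print(n,nm,s[i].tolist(),(u.round(1),v.round(1)),world(n,u,v,z=.064).round(4))
    # cloud
    c=get_calibration(n);T=np.array(c['world_from_camera']);vv,uu=np.mgrid[:420,:560]
    P=np.stack([(uu-c['cx'])/c['fx']*d,(vv-c['cy'])/c['fy']*d,d],-1)@T[:3,:3].T+T[:3,3]
    ok=d>0
    h=ok&(P[...,2]>.083)&(P[...,2]<.1)&(abs(P[...,0]-.49)<.08)&(abs(P[...,1]+.31)<.1)&(g<130)
    q=P[h]; r=cv2.minAreaRect(q[:,:2].astype(np.float32)); print('handle',len(q),r,np.median(q[:,2]),np.cov(q[:,:2].T).tolist(),q.mean(0))
    k=ok&(P[...,2]>.098)&(P[...,2]<.112)&(abs(P[...,0]-.577)<.03)&(abs(P[...,1]-.28)<.03)
    q=P[k]; print('rib',len(q),cv2.minAreaRect(q[:,:2].astype(np.float32)),q.mean(0))
    k=ok&(P[...,2]>.08)&(P[...,2]<.112)&(abs(P[...,0]-.577)<.04)&(abs(P[...,1]-.28)<.04)
    q=P[k]; print('head',len(q),cv2.minEnclosingCircle(q[:,:2].astype(np.float32)),q.mean(0))
    k=ok&(P[...,2]>.052)&(P[...,2]<.067)&(abs(P[...,0]-.55)<.2)&(abs(P[...,1]-.15)<.22)
    q=P[k]; print('warmer',len(q),cv2.minAreaRect(q[:,:2].astype(np.float32)))
E
```

```text
top L [10, 6, 17, 17, 235] (np.float64(218.0), np.float64(193.8)) [0.5976 0.0983 0.064 ]
top M [5, 5, 12, 11, 106] (np.float64(240.5), np.float64(246.0)) [0.4909 0.0541 0.064 ]
top S [5, 5, 8, 8, 46] (np.float64(184.7), np.float64(236.3)) [0.5129 0.166  0.064 ]
handle 578 ((0.4933697581291199, -0.31880873441696167), (0.026754118502140045, 0.14312918484210968), 5.4632673263549805) 0.09091281498930914 [[3.953560455844871e-05, -0.0001234507906423355], [-0.0001234507906423355, 0.0012814361450019243]] [ 0.49858968 -0.32859139  0.09073105]
rib 106 ((0.5803282856941223, 0.2851957380771637), (0.010729360394179821, 0.03184283897280693), 81.59717559814453) [0.5798965  0.28472304 0.10440183]
head 294 ((0.5803778767585754, 0.28576788306236267), 0.019240064546465874) [0.57939526 0.28231588 0.09412465]
warmer 15220 ((0.607140302658081, 0.15237003564834595), (0.34034910798072815, 0.28337791562080383), 83.49411010742188)
side L [11, 6, 20, 15, 244] (np.float64(232.4), np.float64(234.9)) [0.5963 0.0977 0.064 ]
side M [7, 6, 14, 12, 123] (np.float64(293.3), np.float64(247.3)) [0.49   0.0536 0.064 ]
side S [4, 6, 10, 9, 72] (np.float64(242.6), np.float64(279.5)) [0.5119 0.1653 0.064 ]
handle 250 ((0.4968075752258301, -0.3169911503791809), (0.01821395754814148, 0.14222271740436554), 5.615196704864502) 0.08868009876102884 [[3.607872732118594e-05, -0.000123619831301016], [-0.000123619831301016, 0.0013536472349127671]] [ 0.49589485 -0.32235655  0.088356  ]
rib 131 ((0.5808455348014832, 0.2864546775817871), (0.009543009102344513, 0.03356300666928291), 83.5645523071289) [0.57927689 0.28722005 0.10283711]
head 456 ((0.5799766778945923, 0.2859458923339844), 0.019234856590628624) [0.57642932 0.28909757 0.09170007]
warmer 16466 ((0.6071933507919312, 0.15265768766403198), (0.33932727575302124, 0.28529682755470276), 83.36650085449219)
```

```bash
cat > plan.py <<'E'
from h import *
from scipy.spatial.transform import Rotation as R
import json,sys
def rot(): 
    w,x,y,z=state()['eef_rot']; return R.from_quat([x,y,z,w])
def yaw(r=None):
    m=(r or rot()).as_matrix(); return np.degrees(np.arctan2(m[1,0],m[0,0]))
def plan(wps,step=.041,turn=7.1,start=None):
    """wps: (x,y,z,yaw_deg); prints rows in tool axes, in round numbers."""
    s=state(); p=np.array(s['ee_pos']); y=yaw()
    if start is not None: p=np.array(start[:3]); y=start[3]
    rows=[]
    for w in wps:
        g=np.array(w[:3]); dy=(w[3]-y+180)%360-180
        n=max(1,int(np.ceil(max(np.linalg.norm(g-p)/step,abs(dy)/turn)))); y0=y;p0=p.copy()
        for i in range(1,n+1):
            t=p0+(g-p0)*i/n; a=np.radians(y)
            X=np.array([np.cos(a),np.sin(a),0]);Y=np.array([np.sin(a),-np.cos(a),0]);Z=np.array([0,0,-1.])
            v=[round(float((t-p)@k),4) for k in (X,Y,Z)]
            rz=round(float(np.radians(-(y0+dy*i/n-y))),3)
            rows.append({k:q for k,q in zip(('x','y','z','rz'),v+[rz]) if q})
            p=p+v[0]*X+v[1]*Y+v[2]*Z; y-=np.degrees(rz)
    print('end',p.round(4),round(y,2),'rows',len(rows))
    for i in range(0,len(rows),8): print(json.dumps(rows[i:i+8]))
E
python3 -c "
from plan import *
print(yaw()); plan([(.58,.286,.15,95.5),(.58,.286,.108,95.5)])"
```

```text
17.746985065936215
end [0.58  0.286 0.108] 95.5 rows 27
[{"x": 0.0256, "y": -0.0298, "z": 0.0033, "rz": -0.054}, {"x": 0.0271, "y": -0.0284, "z": 0.0032, "rz": -0.055}, {"x": 0.0287, "y": -0.0269, "z": 0.0033, "rz": -0.054}, {"x": 0.0301, "y": -0.0253, "z": 0.0032, "rz": -0.054}, {"x": 0.0314, "y": -0.0236, "z": 0.0033, "rz": -0.054}, {"x": 0.0326, "y": -0.0219, "z": 0.0032, "rz": -0.055}, {"x": 0.0338, "y": -0.02, "z": 0.0033, "rz": -0.054}, {"x": 0.0348, "y": -0.0182, "z": 0.0032, "rz": -0.054}]
[{"x": 0.0358, "y": -0.0163, "z": 0.0033, "rz": -0.055}, {"x": 0.0366, "y": -0.0143, "z": 0.0032, "rz": -0.054}, {"x": 0.0373, "y": -0.0123, "z": 0.0033, "rz": -0.054}, {"x": 0.0379, "y": -0.0103, "z": 0.0032, "rz": -0.054}, {"x": 0.0385, "y": -0.0082, "z": 0.0033, "rz": -0.055}, {"x": 0.0388, "y": -0.0061, "z": 0.0032, "rz": -0.054}, {"x": 0.0391, "y": -0.004, "z": 0.0033, "rz": -0.054}, {"x": 0.0392, "y": -0.0019, "z": 0.0032, "rz": -0.055}]
[{"x": 0.0393, "y": 0.0003, "z": 0.0033, "rz": -0.054}, {"x": 0.0392, "y": 0.0024, "z": 0.0032, "rz": -0.054}, {"x": 0.0391, "y": 0.0045, "z": 0.0033, "rz": -0.054}, {"x": 0.0387, "y": 0.0066, "z": 0.0032, "rz": -0.055}, {"x": 0.0383, "y": 0.0087, "z": 0.0033, "rz": -0.054}, {"x": 0.0378, "y": 0.0108, "z": 0.0032, "rz": -0.054}, {"x": 0.0371, "y": 0.0129, "z": 0.0033, "rz": -0.054}, {"x": 0.0364, "y": 0.0148, "z": 0.0033, "rz": -0.055}]
[{"x": 0.0356, "y": 0.0167, "z": 0.0032, "rz": -0.054}, {"z": 0.021}, {"z": 0.021}]
```

Call:
{"api": "jog_arm", "payload": {
  "targets": [
    {"grip": 0,"x": 0.0256,"y": -0.0298,"z": 0.0033,"rz": -0.054},
    {"x": 0.0271,"y": -0.0284,"z": 0.0032,"rz": -0.055},
    {"x": 0.0287,"y": -0.0269,"z": 0.0033,"rz": -0.054},
    {"x": 0.0301,"y": -0.0253,"z": 0.0032,"rz": -0.054},
    {"x": 0.0314,"y": -0.0236,"z": 0.0033,"rz": -0.054},
    {"x": 0.0326,"y": -0.0219,"z": 0.0032,"rz": -0.055},
    {"x": 0.0338,"y": -0.02,"z": 0.0033,"rz": -0.054},
    {"x": 0.0348,"y": -0.0182,"z": 0.0032,"rz": -0.054}
  ]
}}

```text
invalid input
```

Call:
{"api": "jog_arm", "payload": {
  "targets": [
    {"x": 0.0358,"y": -0.0163,"z": 0.0033,"rz": -0.055},
    {"x": 0.0366,"y": -0.0143,"z": 0.0032,"rz": -0.054},
    {"x": 0.0373,"y": -0.0123,"z": 0.0033,"rz": -0.054},
    {"x": 0.0379,"y": -0.0103,"z": 0.0032,"rz": -0.054},
    {"x": 0.0385,"y": -0.0082,"z": 0.0033,"rz": -0.055},
    {"x": 0.0388,"y": -0.0061,"z": 0.0032,"rz": -0.054},
    {"x": 0.0391,"y": -0.004,"z": 0.0033,"rz": -0.054},
    {"x": 0.0392,"y": -0.0019,"z": 0.0032,"rz": -0.055}
  ]
}}

```text
invalid input
```

Call:
{"api": "jog_arm", "payload": {
  "targets": [
    {"x": 0.0393,"y": 0.0003,"z": 0.0033,"rz": -0.054},
    {"x": 0.0392,"y": 0.0024,"z": 0.0032,"rz": -0.054},
    {"x": 0.0391,"y": 0.0045,"z": 0.0033,"rz": -0.054},
    {"x": 0.0387,"y": 0.0066,"z": 0.0032,"rz": -0.055},
    {"x": 0.0383,"y": 0.0087,"z": 0.0033,"rz": -0.054},
    {"x": 0.0378,"y": 0.0108,"z": 0.0032,"rz": -0.054},
    {"x": 0.0371,"y": 0.0129,"z": 0.0033,"rz": -0.054},
    {"x": 0.0364,"y": 0.0148,"z": 0.0033,"rz": -0.055}
  ]
}}

```text
invalid input
```

Call:
{"api": "jog_arm", "payload": {
  "targets": [
    {"x": 0.0356,"y": 0.0167,"z": 0.0032,"rz": -0.054},
    {},
    {},
    {}
  ]
}}

```text
invalid input
```

Call:
{"api": "jog_arm", "payload": {
  "targets": [
    {"grip": 0,"x": 0.0256,"y": -0.0298,"z": 0.0033,"rx": 0,"ry": 0,"rz": -0.054}
  ],
  "newtons": 40
}}

```text
clock: 1.58
ee_pos: [0.2116, -0.5865, 0.2281]
eef_rot: [0.001, 0.984, 0.179, -0.001]
force: [0.1, 0.3, -0.4]
opening: 0.0753
gripper_force: 0.0
```

```bash
sed -i "s/def plan(wps,/def plan(wps,grip=0,/; s/rows.append({k:q for.*/rows.append(dict(grip=grip,x=v[0],y=v[1],z=v[2],rx=0,ry=0,rz=rz))/" plan.py
python3 -c "
from plan import *
plan([(.58,.286,.15,95.5)])"
```

```text
end [0.58  0.286 0.15 ] 95.49 rows 24
[{"grip": 0, "x": 0.0272, "y": -0.0286, "z": 0.0033, "rx": 0, "ry": 0, "rz": -0.054}, {"grip": 0, "x": 0.0287, "y": -0.0271, "z": 0.0032, "rx": 0, "ry": 0, "rz": -0.055}, {"grip": 0, "x": 0.0301, "y": -0.0255, "z": 0.0033, "rx": 0, "ry": 0, "rz": -0.054}, {"grip": 0, "x": 0.0315, "y": -0.0238, "z": 0.0032, "rx": 0, "ry": 0, "rz": -0.055}, {"grip": 0, "x": 0.0327, "y": -0.022, "z": 0.0033, "rx": 0, "ry": 0, "rz": -0.054}, {"grip": 0, "x": 0.0339, "y": -0.0203, "z": 0.0032, "rx": 0, "ry": 0, "rz": -0.055}, {"grip": 0, "x": 0.0349, "y": -0.0183, "z": 0.0033, "rx": 0, "ry": 0, "rz": -0.054}, {"grip": 0, "x": 0.0359, "y": -0.0164, "z": 0.0032, "rx": 0, "ry": 0, "rz": -0.054}]
[{"grip": 0, "x": 0.0367, "y": -0.0145, "z": 0.0033, "rx": 0, "ry": 0, "rz": -0.055}, {"grip": 0, "x": 0.0375, "y": -0.0124, "z": 0.0032, "rx": 0, "ry": 0, "rz": -0.054}, {"grip": 0, "x": 0.0381, "y": -0.0104, "z": 0.0033, "rx": 0, "ry": 0, "rz": -0.055}, {"grip": 0, "x": 0.0386, "y": -0.0083, "z": 0.0033, "rx": 0, "ry": 0, "rz": -0.054}, {"grip": 0, "x": 0.0389, "y": -0.0062, "z
[... 269 characters left out ...]
: 0, "ry": 0, "rz": -0.055}]
[{"grip": 0, "x": 0.0394, "y": 0.0024, "z": 0.0032, "rx": 0, "ry": 0, "rz": -0.054}, {"grip": 0, "x": 0.0392, "y": 0.0045, "z": 0.0033, "rx": 0, "ry": 0, "rz": -0.055}, {"grip": 0, "x": 0.0389, "y": 0.0066, "z": 0.0032, "rx": 0, "ry": 0, "rz": -0.054}, {"grip": 0, "x": 0.0384, "y": 0.0088, "z": 0.0033, "rx": 0, "ry": 0, "rz": -0.054}, {"grip": 0, "x": 0.038, "y": 0.0108, "z": 0.0032, "rx": 0, "ry": 0, "rz": -0.055}, {"grip": 0, "x": 0.0373, "y": 0.0128, "z": 0.0033, "rx": 0, "ry": 0, "rz": -0.054}, {"grip": 0, "x": 0.0366, "y": 0.0149, "z": 0.0032, "rx": 0, "ry": 0, "rz": -0.055}, {"grip": 0, "x": 0.0356, "y": 0.0169, "z": 0.0033, "rx": 0, "ry": 0, "rz": -0.054}]
```

Call:
{"api": "jog_arm", "payload": {
  "targets": [
    {"grip": 0,"x": 0.027,"y": -0.029,"z": 0.003,"rx": 0,"ry": 0,"rz": -0.054},
    {"grip": 0,"x": 0.029,"y": -0.027,"z": 0.003,"rx": 0,"ry": 0,"rz": -0.055},
    {"grip": 0,"x": 0.03,"y": -0.025,"z": 0.003,"rx": 0,"ry": 0,"rz": -0.054},
    {"grip": 0,"x": 0.031,"y": -0.024,"z": 0.003,"rx": 0,"ry": 0,"rz": -0.055},
    {"grip": 0,"x": 0.033,"y": -0.022,"z": 0.003,"rx": 0,"ry": 0,"rz": -0.054},
    {"grip": 0,"x": 0.034,"y": -0.02,"z": 0.003,"rx": 0,"ry": 0,"rz": -0.055},
    {"grip": 0,"x": 0.035,"y": -0.018,"z": 0.003,"rx": 0,"ry": 0,"rz": -0.054},
    {"grip": 0,"x": 0.036,"y": -0.016,"z": 0.003,"rx": 0,"ry": 0,"rz": -0.054}
  ]
}}

```text
clock: 2.25
ee_pos: [0.3364, -0.2906, 0.2041]
eef_rot: [0.0, 0.921, 0.39, 0.0]
force: [-0.1, -1.4, 0.4]
opening: 0.0
gripper_force: 0.0
```

Call:
{"api": "jog_arm", "payload": {
  "targets": [
    {"grip": 0,"x": 0.037,"y": -0.015,"z": 0.003,"rx": 0,"ry": 0,"rz": -0.055},
    {"grip": 0,"x": 0.037,"y": -0.012,"z": 0.003,"rx": 0,"ry": 0,"rz": -0.054},
    {"grip": 0,"x": 0.038,"y": -0.01,"z": 0.003,"rx": 0,"ry": 0,"rz": -0.055},
    {"grip": 0,"x": 0.039,"y": -0.008,"z": 0.003,"rx": 0,"ry": 0,"rz": -0.054},
    {"grip": 0,"x": 0.039,"y": -0.006,"z": 0.003,"rx": 0,"ry": 0,"rz": -0.054},
    {"grip": 0,"x": 0.039,"y": -0.004,"z": 0.003,"rx": 0,"ry": 0,"rz": -0.055},
    {"grip": 0,"x": 0.039,"y": -0.002,"z": 0.003,"rx": 0,"ry": 0,"rz": -0.054},
    {"grip": 0,"x": 0.039,"y": 0,"z": 0.003,"rx": 0,"ry": 0,"rz": -0.055}
  ]
}}

```text
clock: 2.92
ee_pos: [0.4585, -0.0003, 0.1804]
eef_rot: [0.001, 0.815, 0.58, 0.001]
force: [1.1, -0.5, 0.2]
opening: -0.0001
gripper_force: 0.0
```

Call:
{"api": "jog_arm", "payload": {
  "targets": [
    {"grip": 0,"x": 0.039,"y": 0.002,"z": 0.003,"rx": 0,"ry": 0,"rz": -0.054},
    {"grip": 0,"x": 0.039,"y": 0.005,"z": 0.003,"rx": 0,"ry": 0,"rz": -0.055},
    {"grip": 0,"x": 0.039,"y": 0.007,"z": 0.003,"rx": 0,"ry": 0,"rz": -0.054},
    {"grip": 0,"x": 0.038,"y": 0.009,"z": 0.003,"rx": 0,"ry": 0,"rz": -0.054},
    {"grip": 0,"x": 0.038,"y": 0.011,"z": 0.003,"rx": 0,"ry": 0,"rz": -0.055},
    {"grip": 0,"x": 0.037,"y": 0.013,"z": 0.003,"rx": 0,"ry": 0,"rz": -0.054},
    {"grip": 0,"x": 0.037,"y": 0.015,"z": 0.003,"rx": 0,"ry": 0,"rz": -0.055},
    {"grip": 0,"x": 0.036,"y": 0.017,"z": 0.003,"rx": 0,"ry": 0,"rz": -0.054}
  ]
}}

```text
clock: 3.58
ee_pos: [0.5814, 0.2904, 0.1558]
eef_rot: [0.0, 0.67, 0.742, 0.0]
force: [1.2, -0.8, 0.7]
opening: 0.0003
gripper_force: 0.0
```

Call:
{"api": "jog_arm", "payload": {
  "targets": [
    {"grip": 0,"x": 0,"y": 0,"z": 0,"rx": 0,"ry": 0,"rz": 0},
    {"grip": 0,"x": 0,"y": 0,"z": 0,"rx": 0,"ry": 0,"rz": 0}
  ]
}}

```text
clock: 3.75
ee_pos: [0.5809, 0.29, 0.155]
eef_rot: [-0.0, 0.67, 0.742, -0.001]
force: [-0.2, -0.2, -0.5]
opening: 0.0002
gripper_force: 0.0
```

```bash
python3 -c "
from plan import *
print(yaw(),state()['ee_pos'],state()['qpos'],state()['force'])
snap('wrist','w1.png'); plan([(.58,.286,.107,95.5)])"
```

```text
95.82081331052318 [0.58090329 0.29003037 0.15499996] [ 3.80491747e-01  1.79596853e-01  1.71950639e+00 -1.76902434e-04
  1.24404000e+00  2.78956725e-01] [-0.17458235 -0.22444074 -0.52712669]
end [0.58  0.286 0.107] 95.5 rows 2
[{"grip": 0, "x": -0.0014, "y": -0.0005, "z": 0.0242, "rx": 0, "ry": 0, "rz": 0.002}, {"grip": 0, "x": -0.0013, "y": -0.0005, "z": 0.0242, "rx": 0, "ry": 0, "rz": 0.002}]
```

View pics/w1.png

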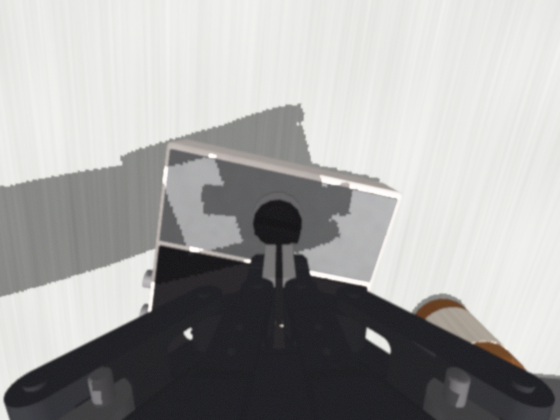

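Call:
{"api": "jog_arm", "payload": {
  "targets": [
    {"grip": 0,"x": -0.002,"y": -0.0005,"z": 0.024,"rx": 0,"ry": 0,"rz": 0},
    {"grip": 0,"x": -0.002,"y": -0.0005,"z": 0.022,"rx": 0,"ry": 0,"rz": 0},
    {"grip": 0,"x": 0,"y": 0,"z": 0.002,"rx": 0,"ry": 0,"rz": 0},
    {"grip": 0,"x": 0,"y": 0,"z": 0.002,"rx": 0,"ry": 0,"rz": 0},
    {"grip": 0,"x": 0,"y": 0,"z": 0.001,"rx": 0,"ry": 0,"rz": 0}
  ]
}}

```text
clock: 4.22
ee_pos: [0.5807, 0.2836, 0.1061]
eef_rot: [0.0, 0.672, 0.741, 0.0]
force: [0.9, 0.9, -0.3]
opening: 0.0002
gripper_force: 0.0
```

Call:
{"api": "jog_arm", "payload": {
  "targets": [
    {"grip": 0,"x": 0,"y": 0,"z": 0.002,"rx": 0,"ry": 0,"rz": 0},
    {"grip": 0,"x": 0,"y": 0,"z": 0.002,"rx": 0,"ry": 0,"rz": 0},
    {"grip": 0,"x": 0,"y": 0,"z": 0,"rx": 0,"ry": 0,"rz": 0}
  ]
}}

```text
clock: 4.47
ee_pos: [0.5813, 0.2844, 0.1026]
eef_rot: [0.001, 0.671, 0.741, 0.001]
force: [-0.2, -0.6, 2.1]
opening: 0.0001
gripper_force: 1.0
```

Call:
{"api": "jog_arm", "payload": {
  "targets": [
    {"grip": 0,"x": 0,"y": 0,"z": 0.002,"rx": 0,"ry": 0,"rz": 0},
    {"grip": 0,"x": 0,"y": 0,"z": 0.002,"rx": 0,"ry": 0,"rz": 0},
    {"grip": 0,"x": 0,"y": 0,"z": 0,"rx": 0,"ry": 0,"rz": 0}
  ]
}}

```text
clock: 4.72
ee_pos: [0.5813, 0.2844, 0.098]
eef_rot: [0.001, 0.671, 0.741, 0.001]
force: [1.5, -1.4, 4.2]
opening: -0.0003
gripper_force: 2.3
```

Call:
{"api": "jog_arm", "payload": {
  "targets": [
    {"grip": 0,"x": 0,"y": 0,"z": 0.002,"rx": 0,"ry": 0,"rz": 0},
    {"grip": 0,"x": 0,"y": 0,"z": 0,"rx": 0,"ry": 0,"rz": 0},
    {"grip": 0,"x": 0,"y": 0,"z": 0,"rx": 0,"ry": 0,"rz": 0}
  ]
}}

```text
clock: 4.97
ee_pos: [0.5816, 0.2845, 0.0978]
eef_rot: [0.001, 0.671, 0.741, 0.001]
force: [-3.1, -2.7, 11.7]
opening: 0.0002
gripper_force: 6.0
```

```bash
python3 -c "
from plan import *
p=state()['ee_pos']
plan([(p[0],p[1],p[2]+.04,95.5),(.498,-.328,.16,95.5)],grip=.7)"
```

```text
end [ 0.498 -0.328  0.16 ] 95.51 rows 17
[{"grip": 0.7, "x": 0.0, "y": 0.0, "z": -0.04, "rx": 0, "ry": 0, "rz": 0.003}, {"grip": 0.7, "x": -0.0376, "y": -0.0089, "z": -0.0014, "rx": 0, "ry": 0, "rz": 0.0}, {"grip": 0.7, "x": -0.0376, "y": -0.0088, "z": -0.0014, "rx": 0, "ry": 0, "rz": 0.0}, {"grip": 0.7, "x": -0.0376, "y": -0.0089, "z": -0.0014, "rx": 0, "ry": 0, "rz": 0.0}, {"grip": 0.7, "x": -0.0376, "y": -0.0089, "z": -0.0013, "rx": 0, "ry": 0, "rz": 0.0}, {"grip": 0.7, "x": -0.0376, "y": -0.0089, "z": -0.0014, "rx": 0, "ry": 0, "rz": 0.0}, {"grip": 0.7, "x": -0.0376, "y": -0.0088, "z": -0.0014, "rx": 0, "ry": 0, "rz": 0.0}, {"grip": 0.7, "x": -0.0376, "y": -0.0089, "z": -0.0014, "rx": 0, "ry": 0, "rz": 0.0}]
[{"grip": 0.7, "x": -0.0376, "y": -0.0089, "z": -0.0014, "rx": 0, "ry": 0, "rz": 0.0}, {"grip": 0.7, "x": -0.0376, "y": -0.0089, "z": -0.0014, "rx": 0, "ry": 0, "rz": 0.0}, {"grip": 0.7, "x": -0.0376, "y": -0.0088, "z": -0.0013, "rx": 0, "ry": 0, "rz": 0.0}, {"grip": 0.7, "x": -0.0376, "y": -0.0089, "z": -0.0014, "rx": 0, "ry": 0, "rz": 0.0}, {"grip": 0.7, "x": -0.0376, "y": -0.0089, "z": -0.0014, "rx": 0, "ry": 0, "rz": 0.0}, {"grip": 0.7, "x": -0.0376, "y": -0.0089, "z": -0.0014, "rx": 0, "ry": 0, "rz": 0.0}, {"grip": 0.7, "x": -0.0376, "y": -0.0088, "z": -0.0014, "rx": 0, "ry": 0, "rz": 0.0}, {"grip": 0.7, "x": -0.0376, "y": -0.0089, "z": -0.0014, "rx": 0, "ry": 0, "rz": 0.0}]
[{"grip": 0.7, "x": -0.0376, "y": -0.0089, "z": -0.0014, "rx": 0, "ry": 0, "rz": 0.0}]
```

Call:
{"api": "jog_arm", "payload": {
  "targets": [
    {"grip": 0,"x": 0,"y": 0,"z": -0.02,"rx": 0,"ry": 0,"rz": 0},
    {"grip": 0,"x": 0,"y": 0,"z": -0.03,"rx": 0,"ry": 0,"rz": 0},
    {"grip": 0,"x": -0.0376,"y": -0.0089,"z": -0.001,"rx": 0,"ry": 0,"rz": 0.003},
    {"grip": 0,"x": -0.0376,"y": -0.0089,"z": -0.001,"rx": 0,"ry": 0,"rz": 0},
    {"grip": 0,"x": -0.0376,"y": -0.0089,"z": -0.001,"rx": 0,"ry": 0,"rz": 0},
    {"grip": 0,"x": -0.0376,"y": -0.0089,"z": -0.001,"rx": 0,"ry": 0,"rz": 0},
    {"grip": 0.7,"x": -0.0376,"y": -0.0089,"z": -0.001,"rx": 0,"ry": 0,"rz": 0},
    {"grip": 0.7,"x": -0.0376,"y": -0.0089,"z": -0.001,"rx": 0,"ry": 0,"rz": 0}
  ]
}}

```text
clock: 5.63
ee_pos: [0.5478, 0.0533, 0.1502]
eef_rot: [-0.001, 0.672, 0.74, -0.0]
force: [0.4, 0.1, 0.3]
opening: 0.0235
gripper_force: 0.0
```

Call:
{"api": "jog_arm", "payload": {
  "targets": [
    {"grip": 0.7,"x": -0.0376,"y": -0.0089,"z": -0.001,"rx": 0,"ry": 0,"rz": 0},
    {"grip": 0.7,"x": -0.0376,"y": -0.0089,"z": -0.001,"rx": 0,"ry": 0,"rz": 0},
    {"grip": 0.7,"x": -0.0376,"y": -0.0089,"z": -0.001,"rx": 0,"ry": 0,"rz": 0},
    {"grip": 0.7,"x": -0.0376,"y": -0.0089,"z": -0.001,"rx": 0,"ry": 0,"rz": 0},
    {"grip": 0.7,"x": -0.0376,"y": -0.0089,"z": -0.001,"rx": 0,"ry": 0,"rz": 0},
    {"grip": 0.7,"x": -0.0376,"y": -0.0089,"z": -0.001,"rx": 0,"ry": 0,"rz": 0},
    {"grip": 0.7,"x": -0.0376,"y": -0.0089,"z": -0.001,"rx": 0,"ry": 0,"rz": 0},
    {"grip": 0.7,"x": -0.0376,"y": -0.0089,"z": -0.001,"rx": 0,"ry": 0,"rz": 0}
  ]
}}

```text
clock: 6.3
ee_pos: [0.506, -0.253, 0.1583]
eef_rot: [-0.001, 0.672, 0.74, 0.0]
force: [1.1, 0.5, 0.7]
opening: 0.0595
gripper_force: 0.0
```

Call:
{"api": "jog_arm", "payload": {
  "targets": [
    {"grip": 0.7,"x": -0.0376,"y": -0.0089,"z": -0.001,"rx": 0,"ry": 0,"rz": 0},
    {"grip": 0.7,"x": -0.0376,"y": -0.0089,"z": -0.001,"rx": 0,"ry": 0,"rz": 0},
    {"grip": 0.7,"x": 0,"y": 0,"z": 0,"rx": 0,"ry": 0,"rz": 0},
    {"grip": 0.7,"x": 0,"y": 0,"z": 0,"rx": 0,"ry": 0,"rz": 0}
  ]
}}

```text
clock: 6.63
ee_pos: [0.4956, -0.3295, 0.1601]
eef_rot: [-0.001, 0.674, 0.739, 0.0]
force: [0.0, 0.7, -0.9]
opening: 0.0598
gripper_force: 0.0
```

```bash
python3 - <<'E'
from plan import *
print(yaw(),state()['ee_pos'])
im,d=snap('wrist','w2.png'); c=get_calibration('wrist');T=np.array(c['world_from_camera'])
vv,uu=np.mgrid[:420,:560]
P=np.stack([(uu-c['cx'])/c['fx']*d,(vv-c['cy'])/c['fy']*d,d],-1)@T[:3,:3].T+T[:3,3]
np.save('w2P.npy',P)
k=(d>0)&(P[...,2]>.084)&(P[...,2]<.096)&(abs(P[...,0]-.497)<.03)&(abs(P[...,1]+.33)<.09)
q=P[k]; print(len(q),cv2.minAreaRect(q[:,:2].astype(np.float32)),q.mean(0))
for r in recognise('wrist','foot_tip')[:1]+recognise('wrist','probe')[:1]: print(r['confidence'],np.array(r['rect'])*[560,420,560,420])
# stop: compare height from the side camera
n='side';im,d=snap(n,'side2.png'); c=get_calibration(n);T=np.array(c['world_from_camera'])
P=np.stack([(uu-c['cx'])/c['fx']*d,(vv-c['cy'])/c['fy']*d,d],-1)@T[:3,:3].T+T[:3,3]
k=(d>0)&(P[...,2]>.091)&(P[...,2]<.112)&(abs(P[...,0]-.58)<.03)&(abs(P[...,1]-.286)<.03)
q=P[k]; print('rib',len(q),cv2.minAreaRect(q[:,:2].astype(np.float32)),np.percentile(q[:,2],[50,90,97]))
E
```

```text
95.30940765791867 [ 0.4956053  -0.32950641  0.16008814]
3614 ((0.4970584809780121, -0.31747931241989136), (0.01801367476582527, 0.14288124442100525), 5.809349060058594) [ 0.49756268 -0.32272915  0.0880574 ]
0.43 [ 78.288   1.596 182.672  64.218]
0.87 [270.592 106.302 294.    291.312]
rib 142 ((0.5800977349281311, 0.2867104411125183), (0.010474839247763157, 0.03412308171391487), 86.33967590332031) [0.097137   0.098528   0.09904205]
```

View pics/w2.png

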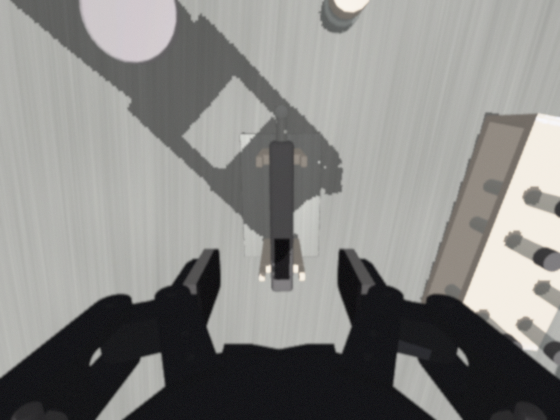

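```bash
python3 -c "
from plan import *
plan([(.4983,-.3294,.159,95.7)],grip=.7)"
```

```text
end [ 0.4983 -0.3294  0.159 ] 95.7 rows 1
[{"grip": 0.7, "x": -0.0028, "y": 0.0016, "z": 0.0014, "rx": 0, "ry": 0, "rz": -0.002}]
```

```bash
python3 -c "
from plan import *
for i in range(3):
  s=state();print(s['clock'],s['ee_pos'],yaw(),s['qpos'])
"; head -c 300 plan.py >/dev/null
```

```text
6.8333 [ 0.4964718  -0.32672287  0.16041055] 95.58926499199916 [-6.72515320e-01  5.75416185e-02  1.84353363e+00  3.78051703e-04
  1.24170615e+00 -7.70189117e-01]
6.8333 [ 0.4964718  -0.32672287  0.16041055] 95.58926499199916 [-6.72515320e-01  5.75416185e-02  1.84353363e+00  3.78051703e-04
  1.24170615e+00 -7.70189117e-01]
6.8333 [ 0.4964718  -0.32672287  0.16041055] 95.58926499199916 [-6.72515320e-01  5.75416185e-02  1.84353363e+00  3.78051703e-04
  1.24170615e+00 -7.70189117e-01]
```

Call:
{"api": "jog_arm", "payload": {
  "targets": [
    {"grip": 0.7,"x": -0.002,"y": 0.0016,"z": 0.03,"rx": 0,"ry": 0,"rz": -0.002},
    {"grip": 0.7,"x": 0,"y": 0,"z": 0.03,"rx": 0,"ry": 0,"rz": 0},
    {"grip": 0.7,"x": 0,"y": 0,"z": 0.025,"rx": 0,"ry": 0,"rz": 0},
    {"grip": 0.7,"x": 0,"y": 0,"z": 0.0145,"rx": 0,"ry": 0,"rz": 0},
    {"grip": 0.7,"x": 0,"y": 0,"z": 0,"rx": 0,"ry": 0,"rz": 0},
    {"grip": 0.7,"x": 0,"y": 0,"z": 0,"rx": 0,"ry": 0,"rz": 0},
    {"grip": 0.7,"x": 0,"y": 0,"z": 0,"rx": 0,"ry": 0,"rz": 0}
  ]
}}

```text
clock: 7.42
ee_pos: [0.4993, -0.3299, 0.063]
eef_rot: [0.001, 0.671, 0.741, 0.0]
force: [0.1, 0.3, -0.5]
opening: 0.0601
gripper_force: 0.0
```

Call:
{"api": "jog_arm", "payload": {
  "targets": [
    {"grip": 0.15,"x": 0,"y": 0,"z": 0,"rx": 0,"ry": 0,"rz": 0},
    {"grip": 0.15,"x": 0,"y": 0,"z": 0,"rx": 0,"ry": 0,"rz": 0},
    {"grip": 0.15,"x": 0,"y": 0,"z": 0,"rx": 0,"ry": 0,"rz": 0},
    {"grip": 0.15,"x": 0,"y": 0,"z": 0,"rx": 0,"ry": 0,"rz": 0},
    {"grip": 0.15,"x": 0,"y": 0,"z": 0,"rx": 0,"ry": 0,"rz": 0},
    {"grip": 0.15,"x": 0,"y": 0,"z": 0,"rx": 0,"ry": 0,"rz": 0}
  ],
  "newtons": 50
}}

```text
clock: 7.92
ee_pos: [0.4988, -0.3307, 0.0629]
eef_rot: [0.001, 0.672, 0.741, 0.0]
force: [-0.0, 0.5, 7.0]
opening: 0.0169
gripper_force: 49.5
```

```bash
python3 -c "
from plan import *
s=state();p=s['ee_pos'];y=yaw();print(p,y,s['force'],s['opening'])
plan([(p[0],p[1],p[2]+.08,y),(.5206,.0846,p[2]+.08,y)],grip=.15,step=.0385)"
```

```text
[ 0.49884325 -0.33065632  0.06288403] 95.6096752919234 [-0.00911488  0.5381619   7.0486901 ] 0.01688705474844713
end [0.5206 0.0846 0.1429] 95.61 rows 14
[{"grip": 0.15, "x": 0.0, "y": 0.0, "z": -0.0267, "rx": 0, "ry": 0, "rz": -0.0}, {"grip": 0.15, "x": 0.0, "y": 0.0, "z": -0.0266, "rx": 0, "ry": 0, "rz": -0.0}, {"grip": 0.15, "x": 0.0, "y": 0.0, "z": -0.0267, "rx": 0, "ry": 0, "rz": -0.0}, {"grip": 0.15, "x": 0.0374, "y": 0.0057, "z": 0.0, "rx": 0, "ry": 0, "rz": -0.0}, {"grip": 0.15, "x": 0.0374, "y": 0.0056, "z": 0.0, "rx": 0, "ry": 0, "rz": -0.0}, {"grip": 0.15, "x": 0.0373, "y": 0.0057, "z": 0.0, "rx": 0, "ry": 0, "rz": -0.0}, {"grip": 0.15, "x": 0.0374, "y": 0.0056, "z": 0.0, "rx": 0, "ry": 0, "rz": -0.0}, {"grip": 0.15, "x": 0.0374, "y": 0.0057, "z": 0.0, "rx": 0, "ry": 0, "rz": -0.0}]
[{"grip": 0.15, "x": 0.0374, "y": 0.0057, "z": 0.0, "rx": 0, "ry": 0, "rz": -0.0}, {"grip": 0.15, "x": 0.0373, "y": 0.0056, "z": 0.0, "rx": 0, "ry": 0, "rz": -0.0}, {"grip": 0.15, "x": 0.0374, "y": 0.0057, "z": 0.0, "rx": 0, "ry": 0, "rz": -0.0}, {"grip": 0.15, "x": 0.0374, "y": 0.0056, "z": 0.0, "rx": 0, "ry": 0, "rz": -0.0}, {"grip": 0.15, "x": 0.0374, "y": 0.0057, "z": 0.0, "rx": 0, "ry": 0, "rz": -0.0}, {"grip": 0.15, "x": 0.0373, "y": 0.0056, "z": 0.0, "rx": 0, "ry": 0, "rz": -0.0}]
```

Call:
{"api": "jog_arm", "payload": {
  "targets": [
    {"grip": 0.15,"x": 0,"y": 0,"z": -0.01,"rx": 0,"ry": 0,"rz": 0},
    {"grip": 0.15,"x": 0,"y": 0,"z": -0.02,"rx": 0,"ry": 0,"rz": 0},
    {"grip": 0.15,"x": 0,"y": 0,"z": -0.02,"rx": 0,"ry": 0,"rz": 0},
    {"grip": 0.15,"x": 0,"y": 0,"z": -0.02,"rx": 0,"ry": 0,"rz": 0},
    {"grip": 0.15,"x": 0.01,"y": 0.0015,"z": -0.01,"rx": 0,"ry": 0,"rz": 0},
    {"grip": 0.15,"x": 0.02,"y": 0.003,"z": 0,"rx": 0,"ry": 0,"rz": 0},
    {"grip": 0.15,"x": 0.03,"y": 0.0045,"z": 0,"rx": 0,"ry": 0,"rz": 0},
    {"grip": 0.15,"x": 0.035,"y": 0.0053,"z": 0,"rx": 0,"ry": 0,"rz": 0}
  ]
}}

```text
clock: 8.58
ee_pos: [0.5026, -0.2334, 0.1414]
eef_rot: [-0.0, 0.672, 0.74, 0.0]
force: [1.5, 0.6, -2.2]
opening: 0.0168
gripper_force: 48.8
```

Call:
{"api": "jog_arm", "payload": {
  "targets": [
    {"grip": 0.15,"x": 0.035,"y": 0.0053,"z": 0,"rx": 0,"ry": 0,"rz": 0},
    {"grip": 0.15,"x": 0.035,"y": 0.0053,"z": 0,"rx": 0,"ry": 0,"rz": 0},
    {"grip": 0.15,"x": 0.035,"y": 0.0053,"z": 0,"rx": 0,"ry": 0,"rz": 0},
    {"grip": 0.15,"x": 0.035,"y": 0.0053,"z": 0,"rx": 0,"ry": 0,"rz": 0},
    {"grip": 0.15,"x": 0.035,"y": 0.0053,"z": 0,"rx": 0,"ry": 0,"rz": 0},
    {"grip": 0.15,"x": 0.035,"y": 0.0053,"z": 0,"rx": 0,"ry": 0,"rz": 0},
    {"grip": 0.15,"x": 0.035,"y": 0.0053,"z": 0,"rx": 0,"ry": 0,"rz": 0},
    {"grip": 0.15,"x": 0.035,"y": 0.0053,"z": 0,"rx": 0,"ry": 0,"rz": 0}
  ]
}}

```text
clock: 9.25
ee_pos: [0.5167, 0.0509, 0.141]
eef_rot: [-0.001, 0.672, 0.741, -0.0]
force: [0.6, 0.2, -1.1]
opening: 0.0171
gripper_force: 48.8
```

Call:
{"api": "jog_arm", "payload": {
  "targets": [
    {"grip": 0.15,"x": 0.025,"y": 0.004,"z": 0,"rx": 0,"ry": 0,"rz": 0},
    {"grip": 0.15,"x": 0.006,"y": 0.001,"z": 0,"rx": 0,"ry": 0,"rz": 0},
    {"grip": 0.15,"x": 0,"y": 0,"z": 0,"rx": 0,"ry": 0,"rz": 0},
    {"grip": 0.15,"x": 0,"y": 0,"z": 0,"rx": 0,"ry": 0,"rz": 0},
    {"grip": 0.15,"x": 0,"y": 0,"z": 0,"rx": 0,"ry": 0,"rz": 0},
    {"grip": 0.15,"x": 0,"y": 0,"z": 0,"rx": 0,"ry": 0,"rz": 0}
  ]
}}

```text
clock: 9.75
ee_pos: [0.5197, 0.0789, 0.1413]
eef_rot: [-0.0, 0.672, 0.74, -0.0]
force: [-0.2, -0.1, -1.4]
opening: 0.0174
gripper_force: 48.8
```

```bash
python3 - <<'E'
from plan import *
s=state();print(yaw(),s['ee_pos'],s['force'],s['opening'])
ims=[]
for n in('side','top','wrist'):
    im,d=snap(n,n+'3.png'); np.save(n+'3.npy',d)
    for t in('foot_tip','foot'):
        for r in recognise(n,t)[:2]: print(n,t,round(r['confidence'],2),np.round(np.array(r['rect'])*[560,420,560,420],1))
a=cv2.imread('pics/side3.png')[190:320,180:340]; b=cv2.imread('pics/top3.png')[170:270,150:310]; c=cv2.imread('pics/wrist3.png')
a=cv2.resize(a,(400,325));b=cv2.resize(b,(400,250)); c=cv2.resize(c,(400,300))
out=np.zeros((600,800,3),np.uint8); out[:325,:400]=a; out[:250,400:]=b; out[300:,400:]=c
cv2.imwrite('pics/c3.png',out)
E
```

```text
95.51616811502699 [0.51967342 0.0788805  0.14133121] [-0.22299926 -0.12028493 -1.3864694 ] 0.017414216070553427
side foot_tip 0.58 [237.7 184.8 292.8 264.2]
side foot_tip 0.45 [145.8 282.5 168.  313.2]
wrist foot_tip 0.69 [357.  178.5 404.1 226.2]
wrist foot_tip 0.67 [257.5  82.5 301.9 347.6]
```

View pics/c3.png

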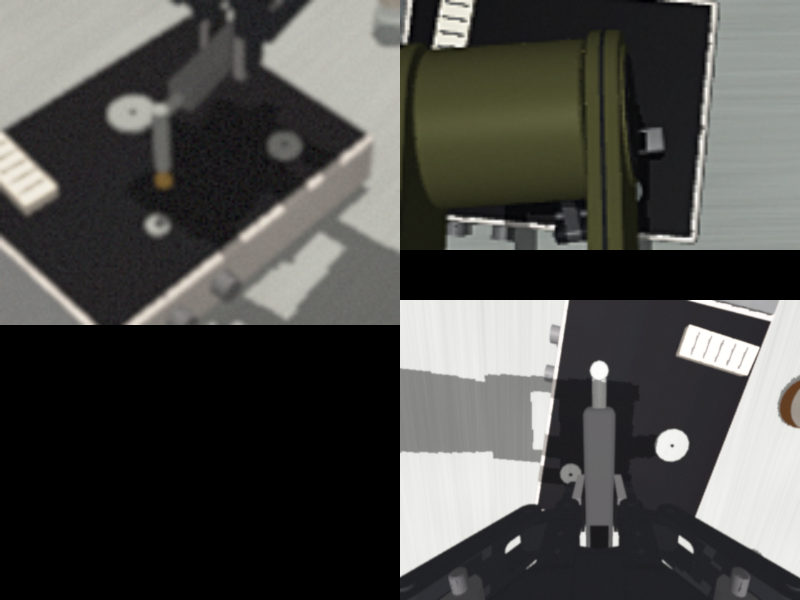

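```bash
python3 - <<'E'
from plan import *
s=state();print(s['ee_pos'],yaw())
im=cv2.imread('pics/side3.png').astype(int); d=np.load('side3.npy')
b=(im[...,2]-im[...,0]>40); b[:, :]&=True
m=np.zeros_like(b);m[250:280,230:262]=1; b&=m
v,u=np.nonzero(b); print('brass',len(u),u.min(),u.max(),v.min(),v.max(),u.mean(),v.mean(),np.median(d[b]))
print('surf',world('side',u.mean(),v.mean(),np.median(d[b])), 'tip edge surf',world('side',u.mean(),v.max(),np.median(d[b])))
for z in(.098,.100,.102): print(z,world('side',u.mean(),v.mean(),z=z).round(4))
# wrist bend
d=np.load('wrist3.npy'); g=cv2.imread('pics/wrist3.png').min(2)
k=(g>200); mm=np.zeros_like(k); mm[80:120,260:300]=1; k&=mm; v,u=np.nonzero(k)
dep=np.median(d[k][d[k]>0]) if (d[k]>0).any() else None
print('bend',u.mean(),v.mean(),dep,world('wrist',u.mean(),v.mean(),dep) if dep else None, world('wrist',u.mean(),v.mean(),z=.160))
# large disc by wrist
k=(g>190); mm=np.zeros_like(k); mm[175:232,350:410]=1;k&=mm;v,u=np.nonzero(k);print('large',world('wrist',(u.min()+u.max())/2,(v.min()+v.max())/2,z=.064))
E
```

```text
[0.51988842 0.07982256 0.14154062] 95.59812123014139
brass 37 242 248 259 264 244.94594594594594 261.56756756756755 0.7504005
surf [0.51106344 0.15814655 0.10246077] tip edge surf [0.50946401 0.16014829 0.0994819 ]
0.098 [0.5139 0.1552 0.098 ]
0.1 [0.5126 0.1565 0.1   ]
0.102 [0.5114 0.1578 0.102 ]
bend 278.6424361493124 98.78781925343812 0.11240044 [0.51239774 0.15813389 0.16323292] [0.51237548 0.15837256 0.16      ]
large [0.59670113 0.09909016 0.064     ]
```

Call:
{"api": "jog_arm", "payload": {
  "targets": [
    {"grip": 0.15,"x": 0.0077,"y": 0.001,"z": 0.01,"rx": 0,"ry": 0,"rz": 0},
    {"grip": 0.15,"x": 0,"y": 0,"z": 0.01,"rx": 0,"ry": 0,"rz": 0},
    {"grip": 0.15,"x": 0,"y": 0,"z": 0.007,"rx": 0,"ry": 0,"rz": 0},
    {"grip": 0.15,"x": 0,"y": 0,"z": 0,"rx": 0,"ry": 0,"rz": 0},
    {"grip": 0.15,"x": 0,"y": 0,"z": 0,"rx": 0,"ry": 0,"rz": 0},
    {"grip": 0.15,"x": 0,"y": 0,"z": 0,"rx": 0,"ry": 0,"rz": 0}
  ]
}}

```text
clock: 10.7
ee_pos: [0.52, 0.0878, 0.1143]
eef_rot: [-0.0, 0.672, 0.741, -0.0]
force: [0.8, 0.5, -1.1]
opening: 0.0171
gripper_force: 48.9
```

```bash
cat > foot.py <<'E'
from plan import *
def foot(f,box,zc):
    "brass blob in side view -> axis position at mid height zc"
    s=state();print('tcp',s['ee_pos'],yaw(),'F',s['force'])
    im,d=snap('side',f); i=im.astype(int); b=(i[...,0]-i[...,2]>40); m=np.zeros_like(b);m[box[1]:box[3],box[0]:box[2]]=1;b&=m
    v,u=np.nonzero(b); print('brass',len(u),u.min(),u.max(),v.min(),v.max(),world('side',u.mean(),v.mean(),np.median(d[b])).round(4),'axis',world('side',u.mean(),v.mean(),z=zc).round(4))
    x0,y0=int(u.mean())-35,int(v.mean())-30
    cv2.imwrite('pics/c'+f,cv2.resize(im[y0:y0+60,x0:x0+70,::-1],(700,600),interpolation=cv2.INTER_CUBIC))
E
python3 -c "
from foot import *
foot('s4.png',(230,250,262,295),.0745)"
```

```text
tcp [0.52004392 0.08776502 0.11430363] 95.6206488476179 F [ 0.7697519   0.54255512 -1.09564081]
brass 28 239 245 274 278 [0.5109 0.1675 0.0764] axis [0.512  0.1663 0.0745]
```

View pics/cs4.png

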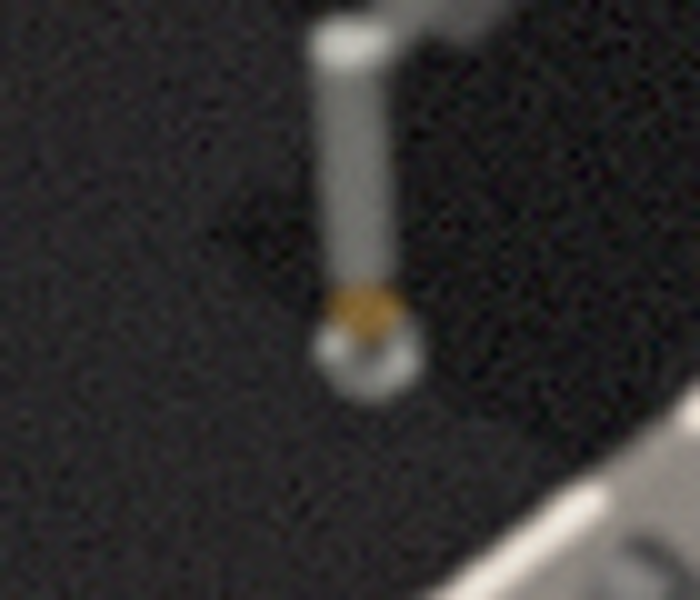

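Call:
{"api": "jog_arm", "payload": {
  "targets": [
    {"grip": 0.15,"x": -0.001,"y": 0,"z": 0.004,"rx": 0,"ry": 0,"rz": 0},
    {"grip": 0.15,"x": 0,"y": 0,"z": 0.003,"rx": 0,"ry": 0,"rz": 0},
    {"grip": 0.15,"x": 0,"y": 0,"z": 0.0015,"rx": 0,"ry": 0,"rz": 0},
    {"grip": 0.15,"x": 0,"y": 0,"z": 0.0015,"rx": 0,"ry": 0,"rz": 0},
    {"grip": 0.15,"x": 0,"y": 0,"z": 0,"rx": 0,"ry": 0,"rz": 0},
    {"grip": 0.15,"x": 0,"y": 0,"z": 0,"rx": 0,"ry": 0,"rz": 0}
  ]
}}

```text
clock: 11.25
ee_pos: [0.5202, 0.0867, 0.1046]
eef_rot: [0.0, 0.672, 0.741, -0.0]
force: [-0.6, -0.6, 0.1]
opening: 0.0173
gripper_force: 48.9
```

```bash
python3 -c "
from foot import *
foot('s5.png',(230,250,262,295),.066)"
```

```text
tcp [0.52019636 0.08667697 0.10462879] 95.61663037428139 F [-0.56131466 -0.64340288  0.11657725]
brass 23 240 245 277 281 [0.5112 0.1664 0.0678] axis [0.5122 0.1654 0.066 ]
```

View pics/cs5.png

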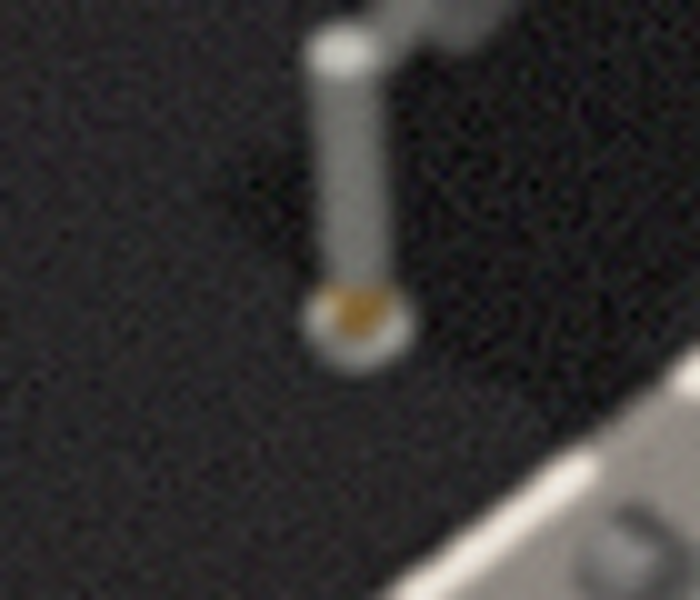

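Call:
{"api": "jog_arm", "payload": {
  "targets": [
    {"grip": 0.15,"x": 0,"y": 0,"z": 0.001,"rx": 0,"ry": 0,"rz": 0},
    {"grip": 0.15,"x": 0,"y": 0,"z": 0,"rx": 0,"ry": 0,"rz": 0},
    {"grip": 0.15,"x": 0,"y": 0,"z": 0,"rx": 0,"ry": 0,"rz": 0},
    {"grip": 0.15,"x": 0,"y": 0,"z": 0,"rx": 0,"ry": 0,"rz": 0},
    {"grip": 0.15,"x": 0,"y": 0,"z": 0,"rx": 0,"ry": 0,"rz": 0},
    {"grip": 0.15,"x": 0,"y": 0,"z": 0,"rx": 0,"ry": 0,"rz": 0},
    {"grip": 0.15,"x": 0,"y": 0,"z": 0,"rx": 0,"ry": 0,"rz": 0}
  ]
}}

```text
clock: 11.88
ee_pos: [0.5203, 0.0868, 0.1036]
eef_rot: [0.0, 0.672, 0.741, 0.0]
force: [-0.1, -0.5, 0.0]
opening: 0.0172
gripper_force: 49.0
```

```bash
python3 -c "
from plan import *
p=state()['ee_pos'];y=yaw();print(p,y,state()['force'])
d=np.array([.4904,.0538])-[.5124,.1656]
plan([(p[0],p[1],p[2]+.02,y),(p[0]+d[0],p[1]+d[1],p[2]+.02,y)],grip=.15,step=.03)"
```

```text
[0.52029292 0.08676698 0.10360778] 95.61093953135355 [-0.09477623 -0.49440827  0.02417826]
end [ 0.4983 -0.025   0.1236] 95.61 rows 5
[{"grip": 0.15, "x": 0.0, "y": 0.0, "z": -0.02, "rx": 0, "ry": 0, "rz": -0.0}, {"grip": 0.15, "x": -0.0273, "y": -0.0082, "z": 0.0, "rx": 0, "ry": 0, "rz": -0.0}, {"grip": 0.15, "x": -0.0273, "y": -0.0082, "z": 0.0, "rx": 0, "ry": 0, "rz": -0.0}, {"grip": 0.15, "x": -0.0272, "y": -0.0082, "z": 0.0, "rx": 0, "ry": 0, "rz": -0.0}, {"grip": 0.15, "x": -0.0273, "y": -0.0082, "z": 0.0, "rx": 0, "ry": 0, "rz": -0.0}]
```

Call:
{"api": "jog_arm", "payload": {
  "targets": [
    {"grip": 0.15,"x": 0,"y": 0,"z": -0.01,"rx": 0,"ry": 0,"rz": 0},
    {"grip": 0.15,"x": 0,"y": 0,"z": -0.015,"rx": 0,"ry": 0,"rz": 0},
    {"grip": 0.15,"x": -0.0273,"y": -0.0082,"z": 0,"rx": 0,"ry": 0,"rz": 0},
    {"grip": 0.15,"x": -0.0273,"y": -0.0082,"z": 0,"rx": 0,"ry": 0,"rz": 0},
    {"grip": 0.15,"x": -0.0273,"y": -0.0082,"z": 0,"rx": 0,"ry": 0,"rz": 0},
    {"grip": 0.15,"x": -0.0273,"y": -0.0082,"z": 0,"rx": 0,"ry": 0,"rz": 0},
    {"grip": 0.15,"x": 0,"y": 0,"z": 0.008,"rx": 0,"ry": 0,"rz": 0},
    {"grip": 0.15,"x": 0,"y": 0,"z": 0.007,"rx": 0,"ry": 0,"rz": 0}
  ]
}}

```text
clock: 12.55
ee_pos: [0.4985, -0.0261, 0.1141]
eef_rot: [0.001, 0.673, 0.74, 0.001]
force: [-0.1, 0.5, -1.5]
opening: 0.0173
gripper_force: 49.0
```

Call:
{"api": "jog_arm", "payload": {
  "targets": [
    {"grip": 0.15,"x": 0,"y": 0,"z": 0,"rx": 0,"ry": 0,"rz": 0},
    {"grip": 0.15,"x": 0,"y": 0,"z": 0,"rx": 0,"ry": 0,"rz": 0},
    {"grip": 0.15,"x": 0,"y": 0,"z": 0,"rx": 0,"ry": 0,"rz": 0}
  ]
}}

```text
clock: 12.8
ee_pos: [0.4983, -0.0242, 0.1135]
eef_rot: [-0.0, 0.671, 0.741, -0.0]
force: [-0.4, -0.3, -1.9]
opening: 0.0172
gripper_force: 49.0
```

```bash
python3 -c "
from foot import *
foot('s6.png',(275,225,312,262),.0738)"
```

```text
tcp [ 0.49829492 -0.02421595  0.1134526 ] 95.69634195802081 F [-0.43023422 -0.3432648  -1.92082381]
brass 21 291 295 242 246 [0.4894 0.0556 0.0753] axis [0.4903 0.0544 0.0738]
```

View pics/cs6.png

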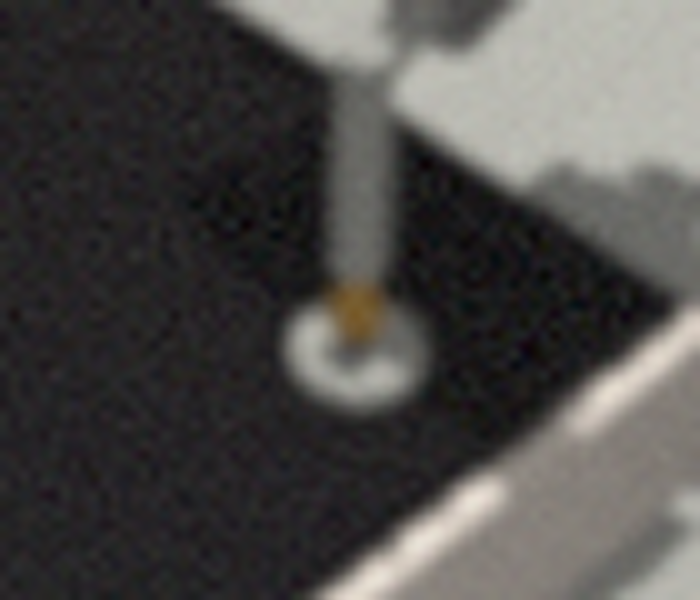

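Call:
{"api": "jog_arm", "payload": {
  "targets": [
    {"grip": 0.15,"x": -0.0007,"y": 0,"z": 0.004,"rx": 0,"ry": 0,"rz": 0},
    {"grip": 0.15,"x": 0,"y": 0,"z": 0.003,"rx": 0,"ry": 0,"rz": 0},
    {"grip": 0.15,"x": 0,"y": 0,"z": 0.0015,"rx": 0,"ry": 0,"rz": 0},
    {"grip": 0.15,"x": 0,"y": 0,"z": 0.0015,"rx": 0,"ry": 0,"rz": 0},
    {"grip": 0.15,"x": 0,"y": 0,"z": 0,"rx": 0,"ry": 0,"rz": 0},
    {"grip": 0.15,"x": 0,"y": 0,"z": 0,"rx": 0,"ry": 0,"rz": 0},
    {"grip": 0.15,"x": 0,"y": 0,"z": 0,"rx": 0,"ry": 0,"rz": 0},
    {"grip": 0.15,"x": 0,"y": 0,"z": 0,"rx": 0,"ry": 0,"rz": 0}
  ]
}}

```text
clock: 13.52
ee_pos: [0.4983, -0.0257, 0.1037]
eef_rot: [-0.0, 0.672, 0.741, 0.0]
force: [-1.5, 1.8, -0.1]
opening: 0.0172
gripper_force: 49.1
```

Call:
{"api": "jog_arm", "payload": {
  "targets": [
    {"grip": 0.15,"x": 0,"y": 0,"z": 0,"rx": 0,"ry": 0,"rz": 0},
    {"grip": 0.15,"x": 0,"y": 0,"z": 0,"rx": 0,"ry": 0,"rz": 0},
    {"grip": 0.15,"x": 0,"y": 0,"z": 0,"rx": 0,"ry": 0,"rz": 0}
  ]
}}

```text
clock: 13.77
ee_pos: [0.4983, -0.0258, 0.1036]
eef_rot: [0.0, 0.672, 0.741, 0.0]
force: [-0.4, 0.9, 0.4]
opening: 0.0171
gripper_force: 49.1
```

```bash
python3 -c "
from foot import *
foot('s7.png',(275,225,312,262),.066)
p=state()['ee_pos'];y=yaw()
d=np.array([.5968,.0980])-[.4904,.0538]
plan([(p[0],p[1],p[2]+.025,y),(p[0]+d[0],p[1]+d[1],p[2]+.025,y)],grip=.15,step=.03)"
```

```text
tcp [ 0.49834728 -0.02579106  0.10360939] 95.60878625354505 F [-0.44945807  0.93552739  0.40643568]
brass 14 292 295 245 248 [0.4889 0.0549 0.0685] axis [0.4903 0.053  0.066 ]
end [0.6047 0.0184 0.1286] 95.61 rows 5
[{"grip": 0.15, "x": 0.0, "y": 0.0, "z": -0.025, "rx": 0, "ry": 0, "rz": -0.0}, {"grip": 0.15, "x": 0.0084, "y": 0.0276, "z": 0.0, "rx": 0, "ry": 0, "rz": -0.0}, {"grip": 0.15, "x": 0.0084, "y": 0.0275, "z": 0.0, "rx": 0, "ry": 0, "rz": -0.0}, {"grip": 0.15, "x": 0.0084, "y": 0.0276, "z": 0.0, "rx": 0, "ry": 0, "rz": -0.0}, {"grip": 0.15, "x": 0.0084, "y": 0.0275, "z": 0.0, "rx": 0, "ry": 0, "rz": -0.0}]
```

Call:
{"api": "jog_arm", "payload": {
  "targets": [
    {"grip": 0.15,"x": 0,"y": 0,"z": -0.01,"rx": 0,"ry": 0,"rz": 0},
    {"grip": 0.15,"x": 0,"y": 0,"z": -0.015,"rx": 0,"ry": 0,"rz": 0},
    {"grip": 0.15,"x": 0.009,"y": 0.0276,"z": 0,"rx": 0,"ry": 0,"rz": 0},
    {"grip": 0.15,"x": 0.0084,"y": 0.0276,"z": 0,"rx": 0,"ry": 0,"rz": 0},
    {"grip": 0.15,"x": 0.0084,"y": 0.0276,"z": 0,"rx": 0,"ry": 0,"rz": 0},
    {"grip": 0.15,"x": 0.0084,"y": 0.0276,"z": 0,"rx": 0,"ry": 0,"rz": 0},
    {"grip": 0.15,"x": 0,"y": 0,"z": 0.008,"rx": 0,"ry": 0,"rz": 0},
    {"grip": 0.15,"x": 0,"y": 0,"z": 0.007,"rx": 0,"ry": 0,"rz": 0}
  ]
}}

```text
clock: 14.48
ee_pos: [0.6061, 0.0192, 0.1139]
eef_rot: [0.001, 0.671, 0.741, 0.0]
force: [-0.4, -0.4, -0.9]
opening: 0.0175
gripper_force: 49.4
```

Call:
{"api": "jog_arm", "payload": {
  "targets": [
    {"grip": 0.15,"x": 0,"y": 0,"z": 0,"rx": 0,"ry": 0,"rz": 0},
    {"grip": 0.15,"x": 0,"y": 0,"z": 0,"rx": 0,"ry": 0,"rz": 0},
    {"grip": 0.15,"x": 0,"y": 0,"z": 0,"rx": 0,"ry": 0,"rz": 0}
  ]
}}

```text
clock: 14.73
ee_pos: [0.6039, 0.0186, 0.1134]
eef_rot: [-0.0, 0.672, 0.741, -0.0]
force: [0.0, -0.3, -1.4]
opening: 0.0172
gripper_force: 49.4
```

```bash
python3 -c "
from foot import *
foot('s8.png',(215,210,255,252),.0738)"
```

```text
tcp [0.60386781 0.01860145 0.11339958] 95.58400293784698 F [ 0.03976218 -0.32571449 -1.42433158]
brass 18 231 234 229 233 [0.5945 0.0986 0.0755] axis [0.5958 0.0973 0.0738]
```

Call:
{"api": "jog_arm", "payload": {
  "targets": [
    {"grip": 0.15,"x": 0.0003,"y": 0.0005,"z": 0.004,"rx": 0,"ry": 0,"rz": 0},
    {"grip": 0.15,"x": 0,"y": 0,"z": 0.003,"rx": 0,"ry": 0,"rz": 0},
    {"grip": 0.15,"x": 0,"y": 0,"z": 0.0015,"rx": 0,"ry": 0,"rz": 0},
    {"grip": 0.15,"x": 0,"y": 0,"z": 0.0015,"rx": 0,"ry": 0,"rz": 0},
    {"grip": 0.15,"x": 0,"y": 0,"z": 0,"rx": 0,"ry": 0,"rz": 0},
    {"grip": 0.15,"x": 0,"y": 0,"z": 0,"rx": 0,"ry": 0,"rz": 0},
    {"grip": 0.15,"x": 0,"y": 0,"z": 0,"rx": 0,"ry": 0,"rz": 0},
    {"grip": 0.15,"x": 0,"y": 0,"z": 0,"rx": 0,"ry": 0,"rz": 0}
  ]
}}

```text
clock: 15.45
ee_pos: [0.6053, 0.0193, 0.1037]
eef_rot: [0.0, 0.672, 0.741, -0.0]
force: [-0.6, -0.2, 0.9]
opening: 0.017
gripper_force: 49.5
```

Call:
{"api": "jog_arm", "payload": {
  "targets": [
    {"grip": 0.15,"x": 0,"y": 0,"z": 0,"rx": 0,"ry": 0,"rz": 0},
    {"grip": 0.15,"x": 0,"y": 0,"z": 0,"rx": 0,"ry": 0,"rz": 0},
    {"grip": 0.15,"x": 0,"y": 0,"z": 0,"rx": 0,"ry": 0,"rz": 0}
  ]
}}

```text
clock: 15.7
ee_pos: [0.6053, 0.0194, 0.1036]
eef_rot: [0.0, 0.672, 0.741, -0.0]
force: [-0.4, -1.1, -0.2]
opening: 0.0173
gripper_force: 49.5
```

```bash
python3 -c "
from foot import *
foot('s9.png',(215,210,255,252),.066)
p=state()['ee_pos'];y=yaw()
plan([(p[0],p[1],.1429,y),(.4988,-.3302,.1429,y)],grip=.15,step=.038)"
```

```text
tcp [0.60530126 0.01935733 0.10357593] 95.61871387043713 F [-0.39352027 -1.14380832 -0.23139339]
brass 12 230 234 233 235 [0.5958 0.0988 0.0675] axis [0.5969 0.0977 0.066 ]
end [ 0.4988 -0.3302  0.1429] 95.62 rows 12
[{"grip": 0.15, "x": 0.0, "y": 0.0, "z": -0.0197, "rx": 0, "ry": 0, "rz": -0.0}, {"grip": 0.15, "x": 0.0, "y": 0.0, "z": -0.0196, "rx": 0, "ry": 0, "rz": -0.0}, {"grip": 0.15, "x": -0.0337, "y": -0.014, "z": -0.0, "rx": 0, "ry": 0, "rz": -0.0}, {"grip": 0.15, "x": -0.0338, "y": -0.014, "z": -0.0, "rx": 0, "ry": 0, "rz": -0.0}, {"grip": 0.15, "x": -0.0337, "y": -0.0141, "z": -0.0, "rx": 0, "ry": 0, "rz": -0.0}, {"grip": 0.15, "x": -0.0338, "y": -0.014, "z": -0.0, "rx": 0, "ry": 0, "rz": -0.0}, {"grip": 0.15, "x": -0.0337, "y": -0.014, "z": -0.0, "rx": 0, "ry": 0, "rz": -0.0}, {"grip": 0.15, "x": -0.0338, "y": -0.014, "z": -0.0, "rx": 0, "ry": 0, "rz": -0.0}]
[{"grip": 0.15, "x": -0.0337, "y": -0.0141, "z": -0.0, "rx": 0, "ry": 0, "rz": -0.0}, {"grip": 0.15, "x": -0.0337, "y": -0.014, "z": -0.0, "rx": 0, "ry": 0, "rz": -0.0}, {"grip": 0.15, "x": -0.0338, "y": -0.014, "z": -0.0, "rx": 0, "ry": 0, "rz": -0.0}, {"grip": 0.15, "x": -0.0337, "y": -0.014, "z": -0.0, "rx": 0, "ry": 0, "rz": -0.0}]
```

Call:
{"api": "jog_arm", "payload": {
  "targets": [
    {"grip": 0.15,"x": 0,"y": 0,"z": -0.0195,"rx": 0,"ry": 0,"rz": 0},
    {"grip": 0.15,"x": 0,"y": 0,"z": -0.02,"rx": 0,"ry": 0,"rz": 0},
    {"grip": 0.15,"x": -0.017,"y": -0.007,"z": 0,"rx": 0,"ry": 0,"rz": 0},
    {"grip": 0.15,"x": -0.0337,"y": -0.014,"z": 0,"rx": 0,"ry": 0,"rz": 0},
    {"grip": 0.15,"x": -0.0337,"y": -0.014,"z": 0,"rx": 0,"ry": 0,"rz": 0},
    {"grip": 0.15,"x": -0.0337,"y": -0.014,"z": 0,"rx": 0,"ry": 0,"rz": 0},
    {"grip": 0.15,"x": -0.0337,"y": -0.014,"z": 0,"rx": 0,"ry": 0,"rz": 0},
    {"grip": 0.15,"x": -0.0337,"y": -0.014,"z": 0,"rx": 0,"ry": 0,"rz": 0}
  ]
}}

```text
clock: 16.42
ee_pos: [0.5461, -0.174, 0.1429]
eef_rot: [0.0, 0.672, 0.741, 0.0]
force: [0.8, -0.4, -1.4]
opening: 0.0173
gripper_force: 49.4
```

Call:
{"api": "jog_arm", "payload": {
  "targets": [
    {"grip": 0.15,"x": -0.0337,"y": -0.014,"z": 0,"rx": 0,"ry": 0,"rz": 0},
    {"grip": 0.15,"x": -0.0337,"y": -0.014,"z": 0,"rx": 0,"ry": 0,"rz": 0},
    {"grip": 0.15,"x": -0.0337,"y": -0.014,"z": 0,"rx": 0,"ry": 0,"rz": 0},
    {"grip": 0.15,"x": -0.0337,"y": -0.014,"z": 0,"rx": 0,"ry": 0,"rz": 0},
    {"grip": 0.15,"x": -0.017,"y": -0.007,"z": 0,"rx": 0,"ry": 0,"rz": 0},
    {"grip": 0.15,"x": 0,"y": 0,"z": 0,"rx": 0,"ry": 0,"rz": 0},
    {"grip": 0.15,"x": 0,"y": 0,"z": 0,"rx": 0,"ry": 0,"rz": 0},
    {"grip": 0.15,"x": 0,"y": 0,"z": 0,"rx": 0,"ry": 0,"rz": 0}
  ]
}}

```text
clock: 17.08
ee_pos: [0.499, -0.3293, 0.1426]
eef_rot: [-0.0, 0.672, 0.741, 0.0]
force: [0.4, 0.1, -0.6]
opening: 0.0171
gripper_force: 49.4
```

Call:
{"api": "jog_arm", "payload": {
  "targets": [
    {"grip": 0.15,"x": 0,"y": 0,"z": 0,"rx": 0,"ry": 0,"rz": 0},
    {"grip": 0.15,"x": 0,"y": 0,"z": 0,"rx": 0,"ry": 0,"rz": 0}
  ]
}}

```text
clock: 17.25
ee_pos: [0.4994, -0.3288, 0.1429]
eef_rot: [-0.0, 0.671, 0.741, 0.0]
force: [1.5, -0.1, -0.7]
opening: 0.0175
gripper_force: 49.4
```

```bash
python3 -c "
from plan import *
p=state()['ee_pos'];y=yaw();print(p,y,state()['force'])
plan([(.4988,-.3302,.0629,95.61)],grip=.15,step=.1)"
```

```text
[ 0.49939316 -0.32879653  0.14289882] 95.70991346587806 [ 1.53633349 -0.11227971 -0.69236456]
end [ 0.4988 -0.3302  0.0629] 95.6 rows 1
[{"grip": 0.15, "x": -0.0013, "y": -0.0007, "z": 0.08, "rx": 0, "ry": 0, "rz": 0.002}]
```

Call:
{"api": "jog_arm", "payload": {
  "targets": [
    {"grip": 0.15,"x": -0.0012,"y": -0.0005,"z": 0.02,"rx": 0,"ry": 0,"rz": 0.001},
    {"grip": 0.15,"x": 0,"y": 0,"z": 0.025,"rx": 0,"ry": 0,"rz": 0},
    {"grip": 0.15,"x": 0,"y": 0,"z": 0.02,"rx": 0,"ry": 0,"rz": 0},
    {"grip": 0.15,"x": 0,"y": 0,"z": 0.009,"rx": 0,"ry": 0,"rz": 0},
    {"grip": 0.15,"x": 0,"y": 0,"z": 0.004,"rx": 0,"ry": 0,"rz": 0},
    {"grip": 0.15,"x": 0,"y": 0,"z": 0.001,"rx": 0,"ry": 0,"rz": 0},
    {"grip": 0.15,"x": 0,"y": 0,"z": 0,"rx": 0,"ry": 0,"rz": 0},
    {"grip": 0.15,"x": 0,"y": 0,"z": 0,"rx": 0,"ry": 0,"rz": 0}
  ]
}}

```text
clock: 17.92
ee_pos: [0.4996, -0.3319, 0.0656]
eef_rot: [0.001, 0.672, 0.741, 0.0]
force: [0.5, 0.9, -0.5]
opening: 0.017
gripper_force: 49.4
```

Call:
{"api": "jog_arm", "payload": {
  "targets": [
    {"grip": 0.15,"x": 0,"y": 0,"z": 0.001,"rx": 0,"ry": 0,"rz": 0},
    {"grip": 0.15,"x": 0,"y": 0,"z": 0,"rx": 0,"ry": 0,"rz": 0},
    {"grip": 0.15,"x": 0,"y": 0,"z": 0,"rx": 0,"ry": 0,"rz": 0}
  ]
}}

```text
clock: 18.17
ee_pos: [0.4988, -0.3315, 0.0636]
eef_rot: [0.001, 0.672, 0.741, 0.0]
force: [-0.8, 0.8, -0.9]
opening: 0.0174
gripper_force: 49.4
```

Call:
{"api": "jog_arm", "payload": {
  "targets": [
    {"grip": 0.15,"x": 0,"y": 0,"z": 0.001,"rx": 0,"ry": 0,"rz": 0},
    {"grip": 0.15,"x": 0,"y": 0,"z": 0,"rx": 0,"ry": 0,"rz": 0},
    {"grip": 0.15,"x": 0,"y": 0,"z": 0,"rx": 0,"ry": 0,"rz": 0}
  ]
}}

```text
clock: 18.42
ee_pos: [0.4989, -0.3316, 0.0629]
eef_rot: [0.0, 0.672, 0.741, 0.0]
force: [-1.8, 0.9, 3.6]
opening: 0.0172
gripper_force: 49.9
```

Call:
{"api": "jog_arm", "payload": {
  "targets": [
    {"grip": 0.3,"x": 0,"y": 0,"z": 0,"rx": 0,"ry": 0,"rz": 0},
    {"grip": 0.4,"x": 0,"y": 0,"z": 0,"rx": 0,"ry": 0,"rz": 0},
    {"grip": 0.6,"x": 0,"y": 0,"z": 0,"rx": 0,"ry": 0,"rz": 0},
    {"grip": 0.7,"x": 0,"y": 0,"z": 0,"rx": 0,"ry": 0,"rz": 0},
    {"grip": 0.7,"x": 0,"y": 0,"z": 0,"rx": 0,"ry": 0,"rz": 0},
    {"grip": 0.7,"x": 0,"y": 0,"z": -0.01,"rx": 0,"ry": 0,"rz": 0},
    {"grip": 0.7,"x": 0,"y": 0,"z": -0.03,"rx": 0,"ry": 0,"rz": 0},
    {"grip": 0.7,"x": 0,"y": 0,"z": -0.03,"rx": 0,"ry": 0,"rz": 0}
  ]
}}

```text
clock: 19.08
ee_pos: [0.4974, -0.3304, 0.1314]
eef_rot: [-0.002, 0.672, 0.741, -0.0]
force: [0.6, -0.7, -0.7]
opening: 0.0599
gripper_force: 0.0
```

Call:
{"api": "jog_arm", "payload": {
  "targets": [
    {"grip": 0.7,"x": 0,"y": 0,"z": -0.03,"rx": 0,"ry": 0,"rz": 0},
    {"grip": 0.7,"x": 0,"y": 0,"z": 0,"rx": 0,"ry": 0,"rz": 0},
    {"grip": 0.7,"x": 0,"y": 0,"z": 0,"rx": 0,"ry": 0,"rz": 0}
  ]
}}

```text
clock: 19.33
ee_pos: [0.5001, -0.3324, 0.1658]
eef_rot: [0.003, 0.672, 0.741, 0.0]
force: [-0.4, -0.0, -0.5]
opening: 0.0598
gripper_force: 0.0
```

```bash
python3 - <<'E'
from plan import *
s=state();print(s['ee_pos'],yaw())
vv,uu=np.mgrid[:420,:560]
for n in('side','wrist'):
    c=get_calibration(n);im,d=snap(n,n+'10.png'); T=np.array(c['world_from_camera']);g=im.max(2)
    P=np.stack([(uu-c['cx'])/c['fx']*d,(vv-c['cy'])/c['fy']*d,d],-1)@T[:3,:3].T+T[:3,3]
    k=(d>0)&(P[...,2]>.084)&(P[...,2]<.096)&(abs(P[...,0]-.497)<.03)&(abs(P[...,1]+.33)<.1)
    if n=='side':k&=g<130
    q=P[k]; print(n,len(q),cv2.minAreaRect(q[:,:2].astype(np.float32)),q.mean(0))
    if n=='side':
        k=(d>0)&(P[...,2]>.091)&(P[...,2]<.112)&(abs(P[...,0]-.58)<.03)&(abs(P[...,1]-.286)<.03)
        q=P[k]; print('rib',len(q),cv2.minAreaRect(q[:,:2].astype(np.float32)),np.percentile(q[:,2],[50,90,97]))
p=s['ee_pos']
plan([(.5802,.286,.16,173.4)],grip=.5)
E
```

```text
[ 0.50006427 -0.33239663  0.16582032] 95.55877736619205
side 246 ((0.4979647994041443, -0.31779828667640686), (0.017900962382555008, 0.13940311968326569), 5.5903544425964355) [ 0.49717546 -0.32319572  0.08849296]
rib 136 ((0.5797610282897949, 0.28669267892837524), (0.01033253874629736, 0.03530891612172127), 86.63758087158203) [0.09724698 0.09855529 0.09923528]
wrist 3550 ((0.4979981482028961, -0.3202492296695709), (0.01802746392786503, 0.14382508397102356), 5.645572185516357) [ 0.49848735 -0.32526181  0.08814013]
end [0.5802 0.286  0.16  ] 173.42 rows 16
[{"grip": 0.5, "x": 0.0379, "y": 0.0088, "z": 0.0001, "rx": 0, "ry": 0, "rz": -0.085}, {"grip": 0.5, "x": 0.037, "y": 0.0121, "z": 0.0001, "rx": 0, "ry": 0, "rz": -0.085}, {"grip": 0.5, "x": 0.0358, "y": 0.0151, "z": 0.0001, "rx": 0, "ry": 0, "rz": -0.085}, {"grip": 0.5, "x": 0.0345, "y": 0.0181, "z": 0.0001, "rx": 0, "ry": 0, "rz": -0.085}, {"grip": 0.5, "x": 0.0327, "y": 0.0209, "z": 0.0001, "rx": 0, "ry": 0, "rz": -0.085}, {"grip": 0.5, "x": 0.0309, "y": 0.0237, "z": 0.0001, "rx": 0, "ry": 0, "rz": -0.084}, {"grip": 0.5, "x": 0.0288, "y": 0.0262, "z": 0.0001, "rx": 0, "ry": 0, "rz": -0.085}, {"grip": 0.5, "x": 0.0264, "y": 0.0285, "z": 0.0001, "rx": 0, "ry": 0, "rz": -0.085}]
[{"grip": 0.5, "x": 0.0239, "y": 0.0307, "z": 0.0001, "rx": 0, "ry": 0, "rz": -0.085}, {"grip": 0.5, "x": 0.0213, "y": 0.0326, "z": 0.0001, "rx": 0, "ry": 0, "rz": -0.085}, {"grip": 0.5, "x": 0.0184, "y": 0.0342, "z": 0.0001, "rx": 0, "ry": 0, "rz": -0.085}, {"grip": 0.5, "x": 0.0154, "y": 0.0357, "z": 0.0001, "rx": 0, "ry": 0, "rz": -0.085}, {"grip": 0.5, "x": 0.0123, "y": 0.0369, "z": 0.0001, "rx": 0, "ry": 0, "rz": -0.085}, {"grip": 0.5, "x": 0.0092, "y": 0.0378, "z": 0.0001, "rx": 0, "ry": 0, "rz": -0.085}, {"grip": 0.5, "x": 0.0059, "y": 0.0385, "z": 0.0001, "rx": 0, "ry": 0, "rz": -0.085}, {"grip": 0.5, "x": 0.0026, "y": 0.0388, "z": 0.0001, "rx": 0, "ry": 0, "rz": -0.085}]
```

View pics/wrist10.png

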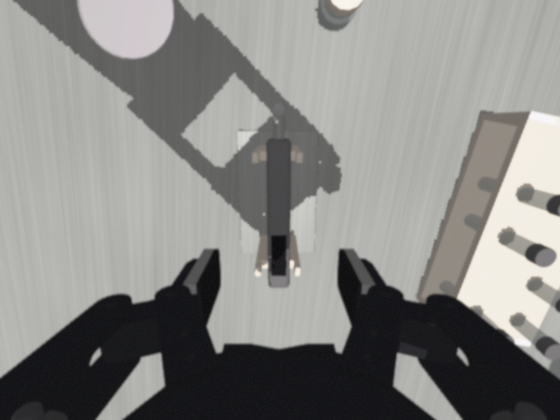

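Call:
{"api": "jog_arm", "payload": {
  "targets": [
    {"grip": 0.5,"x": 0.038,"y": 0.009,"z": 0,"rx": 0,"ry": 0,"rz": -0.085},
    {"grip": 0.5,"x": 0.037,"y": 0.012,"z": 0,"rx": 0,"ry": 0,"rz": -0.085},
    {"grip": 0.5,"x": 0.036,"y": 0.015,"z": 0,"rx": 0,"ry": 0,"rz": -0.085},
    {"grip": 0.5,"x": 0.0345,"y": 0.018,"z": 0,"rx": 0,"ry": 0,"rz": -0.085},
    {"grip": 0.5,"x": 0.033,"y": 0.021,"z": 0,"rx": 0,"ry": 0,"rz": -0.085},
    {"grip": 0.5,"x": 0.031,"y": 0.0235,"z": 0,"rx": 0,"ry": 0,"rz": -0.085},
    {"grip": 0.5,"x": 0.029,"y": 0.026,"z": 0,"rx": 0,"ry": 0,"rz": -0.085},
    {"grip": 0.5,"x": 0.0265,"y": 0.0285,"z": 0,"rx": 0,"ry": 0,"rz": -0.085}
  ]
}}

```text
clock: 20.1
ee_pos: [0.5373, -0.0201, 0.1599]
eef_rot: [-0.002, 0.385, 0.923, -0.0]
force: [0.9, 0.2, -0.4]
opening: 0.0427
gripper_force: 0.0
```

Call:
{"api": "jog_arm", "payload": {
  "targets": [
    {"grip": 0.5,"x": 0.024,"y": 0.0305,"z": 0,"rx": 0,"ry": 0,"rz": -0.085},
    {"grip": 0.5,"x": 0.021,"y": 0.0325,"z": 0,"rx": 0,"ry": 0,"rz": -0.085},
    {"grip": 0.5,"x": 0.0185,"y": 0.034,"z": 0,"rx": 0,"ry": 0,"rz": -0.085},
    {"grip": 0.5,"x": 0.0155,"y": 0.0355,"z": 0,"rx": 0,"ry": 0,"rz": -0.085},
    {"grip": 0.5,"x": 0.0125,"y": 0.037,"z": 0,"rx": 0,"ry": 0,"rz": -0.085},
    {"grip": 0.5,"x": 0.009,"y": 0.038,"z": 0,"rx": 0,"ry": 0,"rz": -0.085},
    {"grip": 0.5,"x": 0.006,"y": 0.0385,"z": 0,"rx": 0,"ry": 0,"rz": -0.085},
    {"grip": 0.5,"x": 0.0025,"y": 0.039,"z": 0,"rx": 0,"ry": 0,"rz": -0.085}
  ]
}}

```text
clock: 20.77
ee_pos: [0.5779, 0.2879, 0.1595]
eef_rot: [-0.002, 0.055, 0.999, -0.001]
force: [0.5, 0.5, -0.1]
opening: 0.0428
gripper_force: 0.0
```

Call:
{"api": "jog_arm", "payload": {
  "targets": [
    {"grip": 0.5,"x": 0,"y": 0,"z": 0,"rx": 0,"ry": 0,"rz": 0},
    {"grip": 0.5,"x": 0,"y": 0,"z": 0,"rx": 0,"ry": 0,"rz": 0},
    {"grip": 0.5,"x": 0,"y": 0,"z": 0,"rx": 0,"ry": 0,"rz": 0},
    {"grip": 0.5,"x": 0,"y": 0,"z": 0,"rx": 0,"ry": 0,"rz": 0}
  ]
}}

```text
clock: 21.1
ee_pos: [0.5786, 0.2851, 0.1607]
eef_rot: [-0.001, 0.058, 0.998, -0.001]
force: [0.3, -0.4, 0.1]
opening: 0.0429
gripper_force: 0.0
```

```bash
python3 -c "
from plan import *
s=state();print(s['ee_pos'],yaw(),s['qpos'],s['force'])
plan([(.5802,.286,.12,173.4)],grip=.5,step=.1)"
```

```text
[0.57858208 0.28511096 0.16070993] 173.4047684266973 [ 3.74786781e-01  1.66195897e-01  1.72468667e+00 -3.19957557e-04
  1.25313456e+00 -1.08080214e+00] [ 0.26523844 -0.44753081  0.12988357]
end [0.5802 0.286  0.12  ] 173.4 rows 1
[{"grip": 0.5, "x": -0.0015, "y": 0.0011, "z": 0.0407, "rx": 0, "ry": 0, "rz": 0.0}]
```

Call:
{"api": "jog_arm", "payload": {
  "targets": [
    {"grip": 0.5,"x": -0.0016,"y": 0.0009,"z": 0.03,"rx": 0,"ry": 0,"rz": 0},
    {"grip": 0.5,"x": 0,"y": 0,"z": 0.025,"rx": 0,"ry": 0,"rz": 0},
    {"grip": 0.5,"x": 0,"y": 0,"z": 0.015,"rx": 0,"ry": 0,"rz": 0},
    {"grip": 0.5,"x": 0,"y": 0,"z": 0.004,"rx": 0,"ry": 0,"rz": 0},
    {"grip": 0.5,"x": 0,"y": 0,"z": 0,"rx": 0,"ry": 0,"rz": 0},
    {"grip": 0.5,"x": 0,"y": 0,"z": 0,"rx": 0,"ry": 0,"rz": 0}
  ]
}}

```text
clock: 21.6
ee_pos: [0.5815, 0.2867, 0.0889]
eef_rot: [0.0, 0.057, 0.998, 0.0]
force: [-0.3, 0.3, -0.5]
opening: 0.0429
gripper_force: 0.0
```

Call:
{"api": "jog_arm", "payload": {
  "targets": [
    {"grip": 0.05,"x": 0,"y": 0,"z": 0,"rx": 0,"ry": 0,"rz": 0},
    {"grip": 0.05,"x": 0,"y": 0,"z": 0,"rx": 0,"ry": 0,"rz": 0},
    {"grip": 0.05,"x": 0,"y": 0,"z": 0,"rx": 0,"ry": 0,"rz": 0},
    {"grip": 0.05,"x": 0,"y": 0,"z": 0,"rx": 0,"ry": 0,"rz": 0},
    {"grip": 0.05,"x": 0,"y": 0,"z": 0,"rx": 0,"ry": 0,"rz": 0}
  ],
  "newtons": 25
}}

```text
clock: 22.02
ee_pos: [0.5818, 0.2858, 0.09]
eef_rot: [0.001, 0.057, 0.998, -0.001]
force: [-1.6, -5.5, 4.8]
opening: 0.0091
gripper_force: 29.5
```

Call:
{"api": "jog_arm", "payload": {
  "targets": [
    {"grip": 0.05,"x": 0,"y": 0,"z": 0,"rx": 0,"ry": 0,"rz": 0.08},
    {"grip": 0.05,"x": 0,"y": 0,"z": -0.0005,"rx": 0,"ry": 0,"rz": 0.08},
    {"grip": 0.05,"x": 0,"y": 0,"z": -0.0005,"rx": 0,"ry": 0,"rz": 0.08},
    {"grip": 0.05,"x": 0,"y": 0,"z": -0.0005,"rx": 0,"ry": 0,"rz": 0.08},
    {"grip": 0.05,"x": 0,"y": 0,"z": -0.0005,"rx": 0,"ry": 0,"rz": 0.08},
    {"grip": 0.05,"x": 0,"y": 0,"z": -0.0005,"rx": 0,"ry": 0,"rz": 0.08},
    {"grip": 0.05,"x": 0,"y": 0,"z": -0.0005,"rx": 0,"ry": 0,"rz": 0.08}
  ]
}}

```text
clock: 22.6
ee_pos: [0.5815, 0.285, 0.0921]
eef_rot: [0.001, 0.332, 0.943, -0.002]
force: [-0.5, -7.3, 1.4]
opening: 0.0087
gripper_force: 29.1
```

Call:
{"api": "jog_arm", "payload": {
  "targets": [
    {"grip": 0.05,"x": 0,"y": 0,"z": -0.0005,"rx": 0,"ry": 0,"rz": 0.08},
    {"grip": 0.05,"x": 0,"y": 0,"z": -0.0005,"rx": 0,"ry": 0,"rz": 0.08},
    {"grip": 0.05,"x": 0,"y": 0,"z": -0.0005,"rx": 0,"ry": 0,"rz": 0.08},
    {"grip": 0.05,"x": 0,"y": 0,"z": -0.0005,"rx": 0,"ry": 0,"rz": 0.08},
    {"grip": 0.05,"x": 0,"y": 0,"z": -0.0005,"rx": 0,"ry": 0,"rz": 0.08},
    {"grip": 0.05,"x": 0,"y": 0,"z": -0.0005,"rx": 0,"ry": 0,"rz": 0.08},
    {"grip": 0.05,"x": 0,"y": 0,"z": -0.0005,"rx": 0,"ry": 0,"rz": 0.06},
    {"grip": 0.05,"x": 0,"y": 0,"z": 0,"rx": 0,"ry": 0,"rz": 0}
  ]
}}

```text
clock: 23.27
ee_pos: [0.5808, 0.2845, 0.0952]
eef_rot: [0.001, 0.571, 0.821, -0.003]
force: [-2.1, -9.2, 2.3]
opening: 0.009
gripper_force: 29.2
```

```bash
python3 -c "
from plan import *
s=state();print(s['ee_pos'],yaw(),s['force'],s['moment'],s['opening'],s['qpos'][5])"
```

```text
[0.58081252 0.28448002 0.09517765] 110.37682335713733 [-2.08507092 -9.21298741  2.32904094] [-1.5013188   0.23460263  0.08353073] 0.00899966053178291 0.020967468958291567
```

Call:
{"api": "jog_arm", "payload": {
  "targets": [
    {"grip": 0.05,"x": 0,"y": 0,"z": -0.0005,"rx": 0,"ry": 0,"rz": 0.05},
    {"grip": 0.05,"x": 0,"y": 0,"z": -0.0005,"rx": 0,"ry": 0,"rz": 0.05},
    {"grip": 0.05,"x": 0,"y": 0,"z": 0,"rx": 0,"ry": 0,"rz": 0},
    {"grip": 0.05,"x": 0,"y": 0,"z": 0,"rx": 0,"ry": 0,"rz": 0},
    {"grip": 0.05,"x": 0,"y": 0,"z": 0,"rx": 0,"ry": 0,"rz": 0}
  ]
}}

```text
clock: 23.68
ee_pos: [0.5807, 0.2845, 0.0955]
eef_rot: [0.002, 0.609, 0.793, -0.003]
force: [-1.0, -8.9, -0.1]
opening: 0.0091
gripper_force: 38.6
```

```bash
python3 -c "
from plan import *
s=state();print(s['ee_pos'],yaw(),s['force'],s['moment'],s['opening'],s['qpos'][5])"
```

```text
[0.58069782 0.2844517  0.0955461 ] 104.89925307192442 [-0.97932331 -8.89825084 -0.09409426] [-1.48107     0.10957004  0.76673553] 0.009099891136732608 0.11716740984827047
```

Call:
{"api": "jog_arm", "payload": {
  "targets": [
    {"grip": 0.5,"x": 0,"y": 0,"z": 0,"rx": 0,"ry": 0,"rz": 0},
    {"grip": 0.5,"x": 0,"y": 0,"z": 0,"rx": 0,"ry": 0,"rz": 0},
    {"grip": 0.5,"x": 0,"y": 0,"z": 0,"rx": 0,"ry": 0,"rz": 0},
    {"grip": 0.5,"x": 0,"y": 0,"z": 0,"rx": 0,"ry": 0,"rz": 0},
    {"grip": 0.5,"x": 0,"y": 0,"z": -0.01,"rx": 0,"ry": 0,"rz": 0},
    {"grip": 0.5,"x": 0,"y": 0,"z": -0.03,"rx": 0,"ry": 0,"rz": 0},
    {"grip": 0.5,"x": 0,"y": 0,"z": -0.04,"rx": 0,"ry": 0,"rz": 0},
    {"grip": 0.5,"x": 0,"y": 0,"z": -0.04,"rx": 0,"ry": 0,"rz": 0}
  ]
}}

```text
clock: 24.35
ee_pos: [0.58, 0.287, 0.2163]
eef_rot: [-0.001, 0.611, 0.792, -0.001]
force: [0.8, 0.5, 0.5]
opening: 0.0423
gripper_force: 0.0
```

Call:
{"api": "jog_arm", "payload": {
  "targets": [
    {"grip": 0.5,"x": 0.04,"y": 0,"z": -0.01,"rx": 0,"ry": 0,"rz": 0},
    {"grip": 0.5,"x": -0.04,"y": 0,"z": -0.04,"rx": 0,"ry": 0,"rz": 0},
    {"grip": 0.5,"x": -0.04,"y": 0,"z": -0.03,"rx": 0,"ry": 0,"rz": 0},
    {"grip": 0.5,"x": -0.04,"y": 0,"z": 0,"rx": 0,"ry": 0,"rz": 0},
    {"grip": 0.5,"x": -0.04,"y": 0,"z": 0,"rx": 0,"ry": 0,"rz": 0},
    {"grip": 0.5,"x": -0.04,"y": 0,"z": 0,"rx": 0,"ry": 0,"rz": 0},
    {"grip": 0.5,"x": 0,"y": 0,"z": 0,"rx": 0,"ry": 0,"rz": 0},
    {"grip": 0.5,"x": 0,"y": 0,"z": 0,"rx": 0,"ry": 0,"rz": 0}
  ]
}}

```text
clock: 25.02
ee_pos: [0.6177, 0.1473, 0.281]
eef_rot: [0.0, 0.612, 0.791, 0.001]
force: [-0.4, 0.2, -0.3]
opening: 0.0429
gripper_force: 0.0
```

```bash
python3 - <<'E'
from plan import *
s=state();print(s['ee_pos'],yaw())
vv,uu=np.mgrid[:420,:560]
n='side'
c=get_calibration(n);im,d=snap(n,n+'11.png'); T=np.array(c['world_from_camera']);g=im.max(2)
P=np.stack([(uu-c['cx'])/c['fx']*d,(vv-c['cy'])/c['fy']*d,d],-1)@T[:3,:3].T+T[:3,3]
k=(d>0)&(P[...,2]>.095)&(P[...,2]<.112)&(abs(P[...,0]-.58)<.03)&(abs(P[...,1]-.286)<.03)
q=P[k]; print('rib',len(q),cv2.minAreaRect(q[:,:2].astype(np.float32)),np.percentile(q[:,2],[50,90,97]))
k=(d>0)&(P[...,2]>.084)&(P[...,2]<.096)&(abs(P[...,0]-.497)<.03)&(abs(P[...,1]+.33)<.1)&(g<130)
q=P[k]; print(len(q),cv2.minAreaRect(q[:,:2].astype(np.float32)))
cv2.imwrite('pics/f.png',im[:,:,::-1])
E
```

```text
[0.61771902 0.14725365 0.28102247] 104.52673942662486
rib 133 ((0.580507755279541, 0.28615421056747437), (0.01002077478915453, 0.03407377004623413), 63.42750549316406) [0.10262923 0.10383479 0.10427536]
222 ((0.49774423241615295, -0.3186153769493103), (0.018310289829969406, 0.1397586613893509), 5.841294288635254)
```

View pics/f.png

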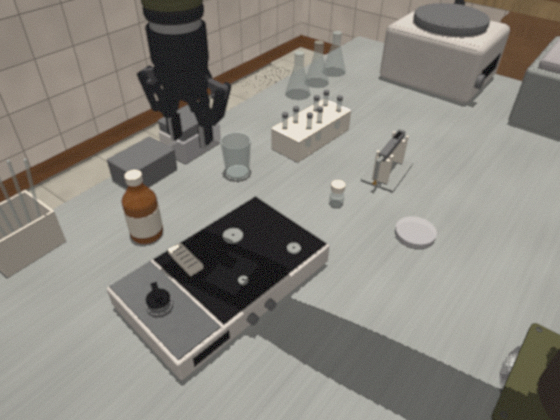

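```bash
python3 -c "
from cell import *
print(job_done())"
```

```text
the job is handed in; nothing more can be done
None
```

The whole job was done in the order asked and handed in at about 25 s. The stop was pushed in, the small, middle and large discs were each pressed for about half a second, the probe went back in its cradle within about 1–2 mm, and the stop is fully up again with the gripper clear; in the last picture the knob had not yet sprung all the way back.

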